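# Load the hull curing box

## Task

Turn the blue hand wheel one full turn clockwise to raise the red shutter of the curing box all the way. Stand every painted model hull on its carrier upright in the open trough, lengthwise, either end first, and feed it through the yellow tunnel with the orange push stick until the whole carrier is past the shutter; from the tunnel on, only the stick may touch the hulls, never the fingers. Then turn the wheel back the full turn until the shutter is shut, leave the stick upright back in its cradle, and do not disturb the glue bottle, paint jar or kit box.

Things in the scene. Friction and masses are not known exactly. Their poses are not given: they have to be found in the camera images.
- curer: the curing box with its feed lane, fixed. Origin on the table under the tunnel mouth, on the lane's centre line; +y is the feed direction, z up. Lane floor 12 mm above the table from y = -130 to +274 mm. Open trough y = -130 to -28: 44 mm wide inside, walls 6 thick and 12 high above the lane floor; then a funnel to y = 0 narrowing to 36. Wheel gearbox at its -x side, top 50 mm
- mouth (a point): centre of the lane floor at the tunnel mouth, 12 mm above curer's origin, same axes. Yellow roofed tunnel from y = 0 to 46 mm: 36 wide and 56 high inside, 60 wide outside, its top 74 mm above the table. Hulls in the lane slide freely and push one another along
- chamber (a point): centre of the lane floor in the curing chamber, at y = 164 mm in curer's frame, same axes. The chamber runs from y = 54 to the end wall at 274 (room for three carriers in a row), lane 36 mm wide; outside 130 wide (x = -65 to 65), its top, an amber window, 101 mm above the table
- wheel_axis (a point): point on the upright axis of the blue hand wheel, 90 mm above the table (height of knob_grip); in curer's frame x = -122, y = 150 mm. Wheel 116 mm in diameter, its top 65 mm above the table
- knob_grip (a point): point to grip on the wheel's upright black crank knob (round, 24 mm diameter, 45 mm tall, top 110.5 mm above the table): on the knob's axis 25 mm above its foot, 45 mm from the wheel's axis. The knob spins freely on its pin, so a gripper can carry it round without turning
- wheel (a joint): turn of the hand wheel, rad: 0 = shutter shut (stop), 6.283 = one full turn clockwise seen from above, shutter fully raised (stop). At 0 the knob lies on the curer's -y side of the wheel axis. Takes about 0.06 N m; stays where it is left. Raises the shutter 8.3 mm per rad, so hulls (46 mm high) pass only near the full turn
- shutter_edge (a point): middle of the lower edge of the red shutter plate (64 wide, 4 thick, 60 high), at y = 48 to 52 mm in curer's frame; 1 mm above the lane floor when shut, 53 mm when raised. Its dark posts and yoke over y = 50 reach 145 mm above the table
- cradle: dark wooden cradle for the push stick, fixed: 62 x 180 mm, floor 5 mm above the table, groove 34 mm wide along y between walls 17 mm high above the table. Origin on the table where the stick's origin lies when put away; the stick's tip points to +y
- stick: orange push stick, 0.14 kg: a straight sole 24 wide (x), 16 high, from y = -50 to +115 mm, with an upright handle, 14 thick in x, 60 long in y (-30 to +30), 16 to 62 mm above the underside. Origin on the underside below the middle of the handle; +y is the pushing end. Grip the handle across its 14 mm. Starts upright in the cradle
- stick_tip (a point): centre of the stick's flat pushing end, 115 mm ahead of its origin and 8 mm above its underside
- hull_red: red model ship hull on a plywood carrier 32 (x) x 64 (y) x 14 mm; the solid hull on it is 22 wide, y = -28 to +16 (then a pointed bow to +28), 14 to 36 mm above the underside, deckhouse (12 wide) to 46. Grip across the 22 mm. Origin: centre of the carrier's underside; y lengthwise, bow to +y. 0.07 to 0.14 kg. Starts loose on the 2 mm thick green mat; None if absent
- hull_blue: blue model ship hull on a plywood carrier 32 (x) x 64 (y) x 14 mm; the solid hull on it is 22 wide, y = -28 to +16 (then a pointed bow to +28), 14 to 36 mm above the underside, deckhouse (12 wide) to 46. Grip across the 22 mm. Origin: centre of the carrier's underside; y lengthwise, bow to +y. 0.07 to 0.14 kg. Starts loose on the 2 mm thick green mat; None if absent
- hull_yellow: yellow model ship hull on a plywood carrier 32 (x) x 64 (y) x 14 mm; the solid hull on it is 22 wide, y = -28 to +16 (then a pointed bow to +28), 14 to 36 mm above the underside, deckhouse (12 wide) to 46. Grip across the 22 mm. Origin: centre of the carrier's underside; y lengthwise, bow to +y. 0.07 to 0.14 kg. Starts loose on the 2 mm thick green mat; None if absent
- glue: yellow glue bottle, 48 mm diameter, 130 high; origin at its underside; leave alone
- paint_jar: small paint jar, 44 mm diameter, 50 high; origin at its underside; leave alone
- kit_box: cardboard kit box 170 x 110 x 50 mm; origin at its underside centre; leave alone
Not all that is in view belongs to the job. Several things have the shape of the stick; the one meant has the colours described above.

How it is judged:
By the outcome, as a careful person would: the job done as asked, in the order asked, and still so for the second after the job is handed in, with the robot touching nothing.
Of hull_red, hull_blue, hull_yellow only 2 to 3 are there at a start; the rules pass over those that are not, and their reading is None.
At some moment in a run one of hull_red, hull_blue, hull_yellow may be knocked a few centimetres aside while the robot is not near it.
It also fails if it takes over 210 s, if anything falls off the work surface, if the arm or the gripper's body presses on something with over 40 N, if the wrist force passes 120 N, or if a joint passes its speed limit or range.

## Robot

A 6-joint arm with a two-finger parallel gripper is mounted at the origin on the work surface. World frame = base frame: x ahead of the robot, y to its left, z up, the work surface at z = 0. Lengths are in m, angles in rad, forces in N, time in s.
With the tool pointing down it reaches from about 0.35 to 0.775 m from the base axis. Payload 7.3 kg.
Tool frame: the origin (TCP) lies at the very end of the fingers, on their centre line; the grasp point (between the pads) lies 19 mm behind it; z points along the fingers, y is the line along which they close (so a half turn about z gives the same grasp; the last joint's range is limited). The gripper opens to 92 mm and grips with 3 to 60 N. Pads are 19 mm wide; open, the fingers measure 130 mm over their backs; the gripper's body (75 mm by 190 mm) begins 47 mm behind the grasp point.
Start: joints at [0.986, 0.342, 1.524, -0, 1.275, -0.146], TCP at [0.223, 0.475, 0.227] pointing down, gripper open.
Joint ranges: [-2.53, 2.53], [-0.77, 2.02], [0.04, 2.7], [-1, 4.14], [0.28, 2.66], [-3.11, 3.11]. Speed limits (rad/s): [2.57, 2.57, 3.14, 3.14, 3.14, 3.14].

## Interface

Orientations are given as [roll, pitch, yaw] about the fixed x, y, z axes, in that order (R = Rz(yaw) Ry(pitch) Rx(roll)).
In Python, from cell import observe, read_camera, get_calibration, hand_in, search_frame gives the robot as it stands.
- The arm moves only by the tool step_arm, never from a script. Its argument "commands" is a list of rows, each an object with "translation": the shift along the tool's x, y, z in mm, a list of three; "roll": the turn about the tool's z in rad. In form: [{"translation": [x, y, z], "roll": roll}, ...]. A call has 1 to 20 rows; each row shifts and turns the commanded pose from where the row before left it, along the tool's axes as they then stand; what a row does not reach is not made up. A row lasts 1/12 s, in which the tool goes at most 41.7 mm and 7.16 degrees, less where a joint would pass 70% of its speed; a pose out of reach is approached as far as the arm can. A call is refused whole if a number of a shift passes 41.7 or a number of a turn 0.125, either way. A call with a gripper value outside its range is refused whole. "fingers" is the opening, from 0 (shut) to 1 (fully open), set as the call begins (left out, the last holds). The fingers move at their own pace and stop on an object; "grip_force" is the grip in N (left out, the last holds). Time passes only in rows, so rows that do not move let the fingers close. It gives the time, the measured TCP pose, the force, the opening and the grip force at its end, in the units of the state.
- observe(): the state, without advancing time (a new reading comes with each control period).
- read_camera(name): name is "scene" or "side" or "wrist"; returns the picture (420x560x3 uint8, red, green, blue); there is no depth.
- get_calibration(name): a dict with "camera_matrix" (3x3 intrinsics, pixels), "world_from_camera" (4x4, takes a point from camera to world coordinates). Camera axes: x right, y up, looking along -z (the intrinsics and any distortion apply to the point x, -y, -z); pixel columns grow to the right and rows downward; lengths in m; the calibration is good to about 2 mm. A picture is of the moment at which its call begins: read the wrist's pose just before it. get_calibration takes no time and is no camera call; for the wrist camera it gives the pose at the moment of the call.
- hand_in(): hands the job in; it is judged then, once.
Trained networks look in the newest picture that a camera, given by its name, has taken for a name from the list of things; names that differ only in an ending like _2 or _b are one class to them, and where a whole thing is asked for, a point or a joint stands for the part that bears it (a point fixed in the world has none). Each returns a list of dicts, best first, with "confidence" (0 to 1); they miss things now and then, are a little off and sometimes report something else, mostly with a low value. They report only what shows in the picture. A call takes as long as a camera call. They do not tell look-alikes from the thing itself.
- search_frame(camera, name): "at" ([x, y, z] in m, in world coordinates, good to about 4 mm: the middle of the surface that is visible of it).
The state is a dict: "time": time; "qpos": joint angles; "qvel": joint speeds; "joint_efforts": joint torques, N m; "tool_pos": TCP position; "tool_rot": TCP orientation; "contact_force": force on the tool from outside, world axes, zero at the start; "torque": the same for the moment, N m; "opening": finger opening in m; "grip_force": force on a finger pad.
Only numpy, scipy, OpenCV 4.12 (cv2) and the standard library are available. Lean on these libraries where they do the work, as an engineer would, in place of code of your own. Each camera call takes 0.05 s, during which the arm holds its last target. There are 200 camera calls.

## Working session

There is one attempt and no reset: what is moved stays moved. The work goes in short steps, Python scripts to look and compute and a tool call to move; the robot and the scene stay as the last step left them, time stands still between calls to the robot, and variables do not carry over. Pictures are saved under pics/ and viewed, at most 14 in all, crops included, and the job is handed in when it is done.

Besides the shell and the picture viewer there is one more tool, called after ">>>" by a JSON object that holds its "name" and its "arguments", one argument or row to a line. step_arm: Moves the arm, as the interface text tells. Its arguments: {"type":"object","properties":{"commands":{"type":"array"},"fingers":{"type":"number"},"grip_force":{"type":"number"}},"required":["commands"]}

```bash
ls; mkdir -p pics; cat > h.py <<'E'
import numpy as np, cv2
from cell import observe, read_camera, get_calibration, hand_in, search_frame
def snap(n,f,crop=None,scale=1):
    im=read_camera(n)
    im=im[:,:,::-1].copy()
    cv2.imwrite('pics/raw_'+f,im)
    if crop: im=im[crop[1]:crop[3],crop[0]:crop[2]]
    im=cv2.resize(im,None,fx=scale,fy=scale,interpolation=cv2.INTER_CUBIC)
    cv2.imwrite('pics/'+f,im)
def pix2w(n,u,v,z,c=None):
    c=c or get_calibration(n); K=np.array(c['camera_matrix']);T=np.array(c['world_from_camera'])
    d=np.linalg.solve(K,[u,v,1]); d=T[:3,:3]@np.array([d[0],-d[1],-d[2]]); o=T[:3,3]
    return o+d*(z-o[2])/d[2]
def w2pix(n,p,c=None):
    c=c or get_calibration(n); K=np.array(c['camera_matrix']);T=np.array(c['world_from_camera'])
    q=T[:3,:3].T@(np.array(p)-T[:3,3]); q=K@np.array([q[0],-q[1],-q[2]]); return q[:2]/q[2]
E
python3 - <<'E'
from h import *
snap('scene','s1.png',scale=1.4); snap('side','d1.png',scale=1.4)
for c in ['scene','side']:
    k=get_calibration(c); print(c,{a:np.round(b,3).tolist() if not isinstance(b,dict) else b for a,b in k.items()})
    for n in ['curer','mouth','chamber','wheel_axis','knob_grip','shutter_edge','cradle','stick','stick_tip','hull_red','hull_blue','hull_yellow','glue','paint_jar','kit_box']:
        r=search_frame(c,n); print(n,[(np.round(x['at'],3).tolist(),round(x['confidence'],2)) for x in r][:5])
E
```

```text
pics
scene {'camera_matrix': [[459.502, 0.0, 280.14], [0.0, 459.502, 207.217], [0.0, 0.0, 1.0]], 'world_from_camera': [[-0.467, -0.709, 0.528, 1.306], [0.884, -0.383, 0.268, 0.431], [0.012, 0.592, 0.806, 1.257], [0.0, 0.0, 0.0, 1.0]]}
curer [([0.593, 0.22, 0.077], 0.87)]
mouth [([0.597, 0.222, 0.074], 0.79)]
chamber [([0.593, 0.224, 0.074], 0.76)]
wheel_axis [([0.597, 0.224, 0.081], 0.87), ([0.465, -0.257, 0.03], 0.57)]
knob_grip [([0.766, -0.017, 0.079], 0.69), ([0.465, 0.196, 0.1], 0.67)]
shutter_edge []
cradle [([0.492, 0.019, 0.014], 0.85)]
stick [([0.282, -0.326, 0.014], 0.73), ([0.469, -0.011, 0.018], 0.69), ([0.595, 0.224, 0.079], 0.16)]
stick_tip [([0.474, -0.007, 0.018], 0.96), ([0.283, -0.322, 0.015], 0.57), ([0.596, 0.226, 0.075], 0.35)]
hull_red [([0.477, -0.403, 0.027], 0.6)]
hull_blue [([0.467, -0.255, 0.029], 0.66)]
hull_yellow []
glue [([0.766, -0.02, 0.078], 0.86)]
paint_jar []
kit_box [([0.563, 0.531, 0.05], 0.62)]
side {'camera_matrix': [[460.863, 0.0, 284.032], [0.0, 460.863, 196.953], [0.0, 0.0, 1.0]], 'world_from_camera': [[0.895, 0.208, -0.394, 0.069], [-0.446, 0.458, -0.769, -0.882], [0.02, 0.864, 0.502, 0.686], [0.0, 0.0, 0.0, 1.0]]}
curer [([0.548, 0.166, 0.06], 0.95)]
mouth [([0.548, 0.16, 0.059], 0.8), ([0.456, 0.181, 0.089], 0.7)]
chamber [([0.55, 0.163, 0.056], 0.92)]
wheel_axis [([0.552, 0.159, 0.062], 0.75)]
knob_grip []
shutter_edge []
cradle [([0.457, -0.041, 0.017], 0.9)]
stick [([0.262, -0.339, 0.019], 0.68), ([0.462, -0.044, 0.021], 0.62)]
stick_tip [([0.463, -0.048, 0.019], 0.82), ([0.262, -0.339, 0.021], 0.78), ([0.456, -0.434, 0.028], 0.68), ([0.551, 0.162, 0.059], 0.62)]
hull_red [([0.459, -0.432, 0.028], 0.8)]
hull_blue [([0.448, -0.28, 0.027], 0.93), ([0.455, 0.183, 0.091], 0.69), ([0.449, 0.212, 0.065], 0.48)]
hull_yellow []
glue [([0.74, -0.037, 0.07], 0.73)]
paint_jar [([0.721, -0.219, 0.037], 0.67)]
kit_box [([0.507, 0.506, 0.05], 0.76)]
```

View pics/s1.png

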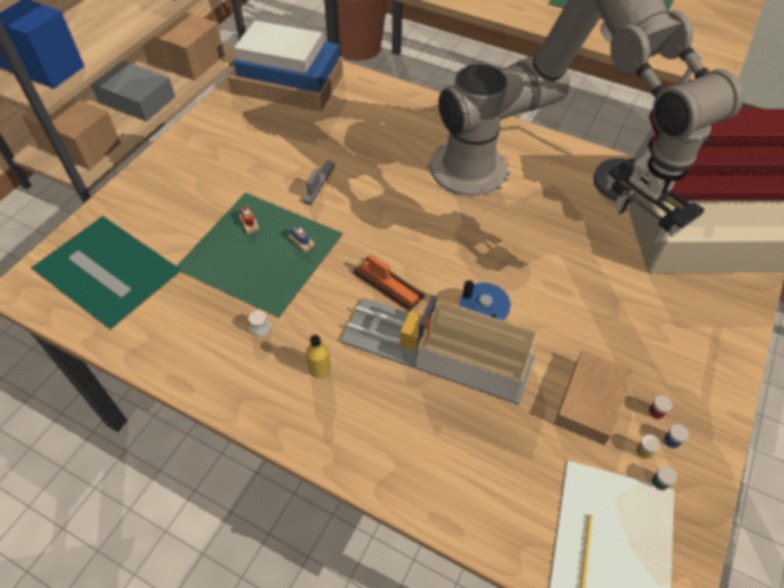

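View pics/d1.png

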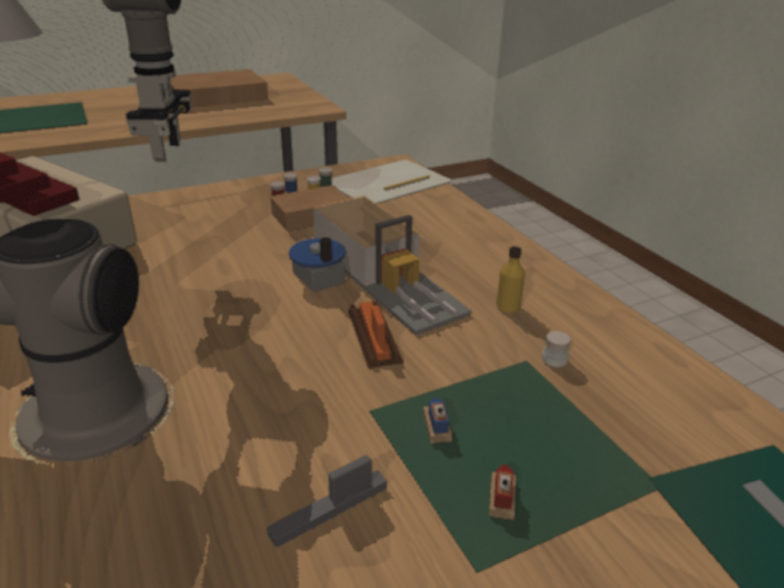

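The scene shows the red hull (248,220) and blue hull (301,238) on the mat, with no yellow hull. The orange stick lies in its dark cradle at (390,280), with a grey look-alike at (320,180). The curer is at (440,345) and the wheel at (485,300), with its knob at (468,290). The two cameras disagree by about 3 cm, so I'll check both against the robot itself.

```bash
python3 - <<'E'
from h import *
o=observe(); print(np.round(o['tool_pos'],4),np.round(o['tool_rot'],3),o['time'],o['opening'])
for c in ['scene','side']:
    print(c,'base',w2pix(c,[0,0,0])*1.4,'tcp',w2pix(c,o['tool_pos'])*1.4, 'dist' , [k for k in get_calibration(c)])
snap('wrist','w1.png')
c=get_calibration('wrist');print(np.round(c['camera_matrix'],1).tolist(),np.round(c['world_from_camera'],3).tolist())
a=cv2.imread('pics/raw_s1.png');b=cv2.imread('pics/raw_d1.png');w=cv2.imread('pics/raw_w1.png')
x=cv2.resize(a[180:300,220:400],(396,264),interpolation=cv2.INTER_CUBIC)
y=cv2.resize(a[0:160,380:540],(396,396),interpolation=cv2.INTER_CUBIC)[:264]
z=cv2.resize(b[130:250,180:360],(396,264),interpolation=cv2.INTER_CUBIC)
w=cv2.resize(w,(352,264))
out=np.zeros((528,792,3),np.uint8);out[:264,:396]=x;out[:264,396:]=y;out[264:,:396]=z;out[264:,396:748]=w
cv2.imwrite('pics/m1.png',out)
E
```

```text
[0.223  0.4753 0.2267] [ 3.141 -0.     2.703] 1.6 0.09201814085786604
scene base [467.81188302 167.31212021] tcp [638.53704781 224.81909287] dist ['camera_matrix', 'world_from_camera']
side base [ 94.29079823 407.64109312] tcp [167.79697641 151.89968939] dist ['camera_matrix', 'world_from_camera']
[[367.1, 0.0, 280.4], [0.0, 367.1, 206.0], [0.0, 0.0, 1.0]] [[0.424, -0.878, -0.221, 0.164], [0.906, 0.411, 0.104, 0.504], [-0.0, -0.244, 0.97, 0.384], [0.0, 0.0, 0.0, 1.0]]
```

View pics/m1.png

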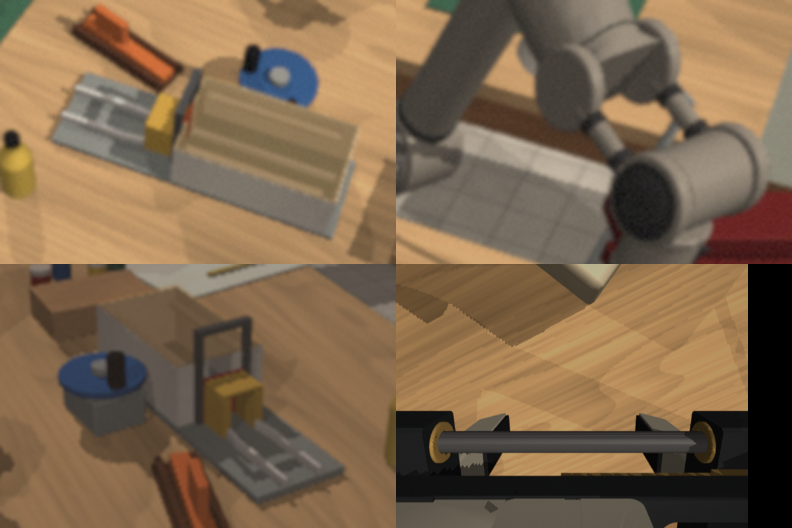

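```bash
python3 - <<'E'
from h import *
def s(n,u,v,z): print(n,u,v,np.round(pix2w(n,u/1.4,v/1.4,z),3))
s('scene',301,238,.03); s('side',438,424,.03)
s('scene',248,220,.03); s('side',504,490,.03)
s('scene',486,300,.065); s('side',318,253,.065)
s('scene',468,284,.110); s('side',326,241,.110)
s('scene',378,265,.062); s('side',374,312,.062)
for c in ['scene','side']:
  for p in [(0.467,-.255,.03),(.448,-.28,.03)]: print(c,p,w2pix(c,p)*1.4)
E
```

```text
scene 301 238 [ 0.467 -0.254  0.03 ]
side 438 424 [ 0.446 -0.285  0.03 ]
scene 248 220 [ 0.481 -0.406  0.03 ]
side 504 490 [ 0.463 -0.428  0.03 ]
scene 486 300 [0.448 0.236 0.065]
side 318 253 [0.45  0.218 0.065]
scene 468 284 [0.459 0.191 0.11 ]
side 326 241 [0.454 0.179 0.11 ]
scene 378 265 [ 0.474 -0.03   0.062]
side 374 312 [ 0.464 -0.022  0.062]
scene (0.467, -0.255, 0.03) [300.79469863 237.81355221]
scene (0.448, -0.28, 0.03) [296.52189459 229.26728207]
side (0.467, -0.255, 0.03) [440.23347143 407.01579006]
side (0.448, -0.28, 0.03) [437.42505948 421.28552225]
```

>>> {"name": "step_arm", "arguments": {
  "commands": [
    {"translation":[-34,-18.5,-10],"roll":0},
    {"translation":[-34,-18.5,-10],"roll":0},
    {"translation":[-34,-18.5,-10],"roll":0},
    {"translation":[-34,-18.5,-10],"roll":0},
    {"translation":[-34,-18.5,-10],"roll":0},
    {"translation":[-34,-18.5,-10],"roll":0},
    {"translation":[-34,-18.5,-10],"roll":0},
    {"translation":[-34,-18.5,-10],"roll":0},
    {"translation":[-34,-18.5,-10],"roll":0},
    {"translation":[-34,-18.5,-10],"roll":0},
    {"translation":[-34,-18.5,-10],"roll":0},
    {"translation":[-34,-18.5,-10],"roll":0},
    {"translation":[0,0,0],"roll":0},
    {"translation":[0,0,0],"roll":0}
  ]
}}

```text
time: 2.82
tool_pos: [0.499, 0.0994, 0.3466]
tool_rot: [3.141, -0.0, 2.699]
contact_force: [-0.3, 0.8, -0.1]
opening: 0.0919
grip_force: 0.0
```

```bash
python3 - <<'E'
from h import *
o=observe(); print(np.round(o['tool_pos'],4),np.round(o['tool_rot'],3),o['time'])
c=get_calibration('wrist')
import json;json.dump({k:np.array(v).tolist() for k,v in c.items()},open('w2.json','w'))
snap('wrist','w2.png',scale=1.4)
for n in ['curer','wheel_axis','knob_grip','cradle','stick','hull_blue','hull_red','glue','shutter_edge']:
    r=search_frame('wrist',n); print(n,[(np.round(x['at'],3).tolist(),round(x['confidence'],2)) for x in r][:5])
E
```

```text
[0.499  0.0994 0.3466] [ 3.141 -0.     2.699] 2.8167
curer [([0.557, 0.226, 0.099], 0.87)]
wheel_axis [([0.555, 0.233, 0.1], 0.56)]
knob_grip [([0.454, 0.187, 0.112], 0.89)]
cradle [([0.464, 0.002, 0.014], 0.57), ([0.547, 0.232, 0.099], 0.55)]
stick [([0.469, -0.001, 0.018], 0.75), ([0.454, 0.188, 0.112], 0.48)]
hull_blue [([0.553, 0.229, 0.102], 0.21)]
hull_red [([0.555, 0.229, 0.095], 0.71)]
glue []
shutter_edge []
```

View pics/w2.png

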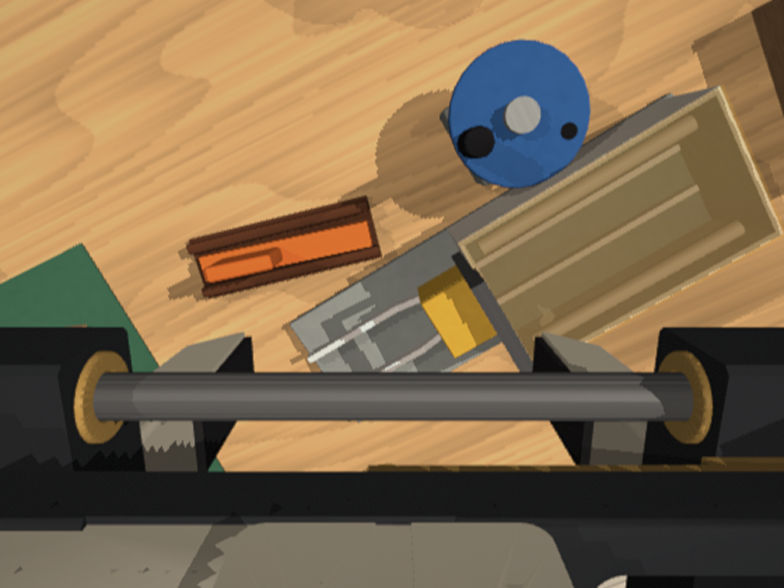

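The wrist view shows the wheel centred at (519,114), the knob top at (478,141), and the chamber top's corners at (460,247), (720,88) and (783,232). The cradle corners are (188,245), (367,198), (380,257) and (206,297). The orange stick's handle is at (250,262) and its tip points right.

```bash
python3 - <<'E'
from h import *
import json; c=json.load(open('w2.json'))
def P(u,v,z): return pix2w('wrist',u/1.4,v/1.4,z,c)
ch=[P(460,247,.101),P(720,88,.101),P(783,232,.101)]
print('chamber',np.round(ch,4), np.linalg.norm(ch[1]-ch[0]),np.linalg.norm(ch[2]-ch[1]))
d=(ch[1]-ch[0])[:2]; th=np.arctan2(d[1],d[0])-np.pi/2; print('yaw',th)
w=P(519,114,.065); k=P(478,141,.1105); print('wheel',w,'knob',k, np.linalg.norm((w-k)[:2]),'yaw',np.arctan2((w-k)[1],(w-k)[0])-np.pi/2)
R=np.array([[np.cos(th),-np.sin(th)],[np.sin(th),np.cos(th)]])
# origin estimates
print('O from wheel',w[:2]-R@[-.122,.150]); 
for q,l in zip(ch,[(-.065,.054),(-.065,.274),(.065,.274)]): print('O',q[:2]-R@l)
cr=[P(188,245,.017),P(367,198,.017),P(380,257,.017),P(206,297,.017)]
print('cradle',np.round(cr,4),[round(np.linalg.norm(cr[i]-cr[i-1]),4) for i in range(4)])
for a,b in [(0,1),(3,2)]:
  e=cr[b]-cr[a]; print('cyaw',np.arctan2(e[1],e[0])-np.pi/2)
print('cc',np.mean(cr,0))
print('tip top corners',P(366,219,.021),P(372,243,.021),'handle top',P(203,266,.067),P(280,250,.067),P(278,262,.067))
E
```

```text
chamber [[0.5239 0.1475 0.101 ]
 [0.4971 0.3678 0.101 ]
 [0.6216 0.3821 0.101 ]] 0.22192900544465294 0.12532320357377608
yaw 0.1211557201346607
wheel [0.45176058 0.23597747 0.065     ] knob [0.45519692 0.190448   0.1105    ] 0.04565896392690363 yaw 0.07533211579195642
O from wheel [0.59099521 0.10182189]
O [0.59499963 0.10173202]
O [0.59476649 0.10364689]
O [0.5902201  0.10227006]
cradle [[ 0.4285 -0.0831  0.017 ]
 [ 0.4617  0.0913  0.017 ]
 [ 0.5175  0.078   0.017 ]
 [ 0.4805 -0.0937  0.017 ]] [np.float64(0.0531), np.float64(0.1775), np.float64(0.0573), np.float64(0.1756)]
cyaw -0.18851545478724896
cyaw -0.2123932276407845
cc [ 0.47203334 -0.00186992  0.017     ]
tip top corners [0.47862071 0.08220903 0.021     ] [0.50145234 0.07739561 0.021     ] handle top [ 0.45106165 -0.05912754  0.067     ] [0.46722221 0.00795879 0.067     ] [0.47575149 0.00139002 0.067     ]
```

>>> {"name": "step_arm", "arguments": {
  "commands": [
    {"translation":[0,0,0],"roll":-0.1125},
    {"translation":[0,0,0],"roll":-0.1125},
    {"translation":[0,0,0],"roll":-0.1125},
    {"translation":[0,0,0],"roll":-0.1125},
    {"translation":[0,0,0],"roll":-0.1125},
    {"translation":[5,16,30],"roll":0},
    {"translation":[5,16,30],"roll":0},
    {"translation":[5,16,30],"roll":0},
    {"translation":[5,16,30],"roll":0},
    {"translation":[5,16,30],"roll":0},
    {"translation":[5,16,30],"roll":0},
    {"translation":[0,0,0],"roll":0},
    {"translation":[0,0,0],"roll":0}
  ],
  "fingers": 0.4,
  "grip_force": 12
}}

```text
time: 4.4
tool_pos: [0.4556, 0.1929, 0.1661]
tool_rot: [-3.141, -0.003, -3.016]
contact_force: [1.4, -0.5, 0.8]
opening: 0.0369
grip_force: 0.0
```

```bash
cat >> h.py <<'E'
O=np.array([.5925,.102]); TH=.12
def cur(p): d=np.array(p)[:2]-O; c,s=np.cos(TH),np.sin(TH); return np.round(1000*np.array([c*d[0]+s*d[1],-s*d[0]+c*d[1]]),1)
E
python3 - <<'E'
from h import *
o=observe(); print(np.round(o['tool_pos'],4),np.round(o['tool_rot'],3),cur(o['tool_pos']),np.round(o['qpos'],2),o['opening'],o['time'])
snap('wrist','w3.png')
c=get_calibration('wrist')
r=search_frame('wrist','knob_grip'); print([(np.round(x['at'],4).tolist(),round(x['confidence'],2)) for x in r][:5])
print('knob exp px',w2pix('wrist',[.456,.191,.1105],c))
E
```

```text
[0.4556 0.1929 0.1661] [-3.141e+00 -3.000e-03 -3.016e+00] [-125.1  106.6] [ 0.25  0.35  1.7  -0.    1.1  -1.45] 0.036892876683909864 4.4
[([0.4504, 0.1907, 0.1116], 0.92)]
knob exp px [276.69108485 221.73810523]
```

View pics/w3.png

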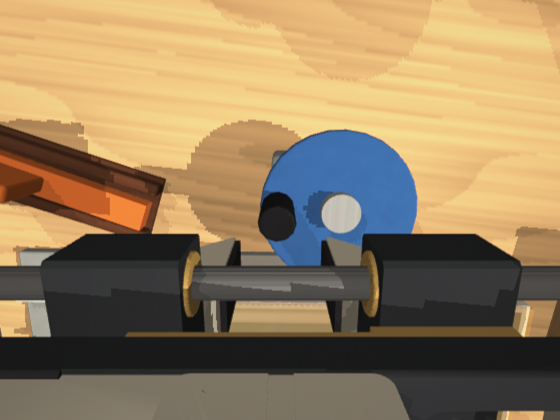

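The knob's top is at about (277,222), which matches the predicted (277,222). I'll lower and grip it.

>>> {"name": "step_arm", "arguments": {
  "commands": [
    {"translation":[0,-0.5,21],"roll":0},
    {"translation":[0,-0.5,21],"roll":0},
    {"translation":[0,-0.5,21],"roll":0},
    {"translation":[0,0,0],"roll":0},
    {"translation":[0,0,0],"roll":0}
  ]
}}

```text
time: 4.92
tool_pos: [0.4576, 0.1906, 0.1048]
tool_rot: [3.142, 0.001, -3.019]
contact_force: [-0.0, 0.7, -0.1]
opening: 0.0365
grip_force: 0.0
```

>>> {"name": "step_arm", "arguments": {
  "commands": [
    {"translation":[0,0,0],"roll":0},
    {"translation":[0,0,0],"roll":0},
    {"translation":[0,0,0],"roll":0},
    {"translation":[0,0,0],"roll":0},
    {"translation":[0,0,0],"roll":0},
    {"translation":[0,0,0],"roll":0}
  ],
  "fingers": 0,
  "grip_force": 15
}}

```text
time: 5.42
tool_pos: [0.4579, 0.1909, 0.1053]
tool_rot: [-3.141, 0.004, -3.018]
contact_force: [0.9, -3.4, 7.4]
opening: 0.0228
grip_force: 15.0
```

```bash
python3 - <<'E'
import numpy as np
# clockwise from -y side (seen from above): -y -> -x -> +y -> +x.  tool x=-X, tool y=+Y; exact angle of true yaw vs tool: ~0
n=36;a=np.linspace(0,2*np.pi,n+1)
X=-45*np.sin(a);Y=-45*np.cos(a)
t=np.diff(np.c_[-X,Y],axis=0)
print(np.round(t,1).tolist())
E
```

```text
[[7.8, 0.7], [7.6, 2.0], [7.1, 3.3], [6.4, 4.5], [5.5, 5.5], [4.5, 6.4], [3.3, 7.1], [2.0, 7.6], [0.7, 7.8], [-0.7, 7.8], [-2.0, 7.6], [-3.3, 7.1], [-4.5, 6.4], [-5.5, 5.5], [-6.4, 4.5], [-7.1, 3.3], [-7.6, 2.0], [-7.8, 0.7], [-7.8, -0.7], [-7.6, -2.0], [-7.1, -3.3], [-6.4, -4.5], [-5.5, -5.5], [-4.5, -6.4], [-3.3, -7.1], [-2.0, -7.6], [-0.7, -7.8], [0.7, -7.8], [2.0, -7.6], [3.3, -7.1], [4.5, -6.4], [5.5, -5.5], [6.4, -4.5], [7.1, -3.3], [7.6, -2.0], [7.8, -0.7]]
```

>>> {"name": "step_arm", "arguments": {
  "commands": [
    {"translation":[0,0,0],"roll":0},
    {"translation":[0,0,5],"roll":0},
    {"translation":[0,0,5],"roll":0},
    {"translation":[0,0,0],"roll":0}
  ],
  "fingers": 0.4
}}

```text
time: 5.75
tool_pos: [0.4558, 0.191, 0.0925]
tool_rot: [-3.142, -0.002, -3.018]
contact_force: [-0.5, 0.5, -0.5]
opening: 0.0365
grip_force: 0.0
```

>>> {"name": "step_arm", "arguments": {
  "commands": [
    {"translation":[0,0,0],"roll":0},
    {"translation":[0,0,0],"roll":0},
    {"translation":[0,0,0],"roll":0},
    {"translation":[0,0,0],"roll":0},
    {"translation":[0,0,0],"roll":0}
  ],
  "fingers": 0,
  "grip_force": 15
}}

```text
time: 6.17
tool_pos: [0.4566, 0.1907, 0.0937]
tool_rot: [-3.141, -0.0, -3.018]
contact_force: [0.1, -3.5, -1.0]
opening: 0.0235
grip_force: 15.0
```

>>> {"name": "step_arm", "arguments": {
  "commands": [
    {"translation":[7.8,0.7,0],"roll":0},
    {"translation":[7.6,2.0,0],"roll":0},
    {"translation":[7.1,3.3,0],"roll":0},
    {"translation":[6.4,4.5,0],"roll":0},
    {"translation":[5.5,5.5,0],"roll":0},
    {"translation":[4.5,6.4,0],"roll":0},
    {"translation":[3.3,7.1,0],"roll":0},
    {"translation":[2.0,7.6,0],"roll":0},
    {"translation":[0.7,7.8,0],"roll":0},
    {"translation":[0,0,0],"roll":0}
  ]
}}

```text
time: 7.0
tool_pos: [0.4085, 0.2318, 0.0939]
tool_rot: [3.14, 0.006, -3.017]
contact_force: [11.3, 0.9, -11.5]
opening: 0.0233
grip_force: 15.0
```

```bash
python3 - <<'E'
from h import *
o=observe(); print(cur(o['tool_pos']),o['opening'],np.round(o['contact_force'],1))
E
```

```text
[-167.1  150.9] 0.023331416810895404 [ 11.3   0.9 -11.5]
```

>>> {"name": "step_arm", "arguments": {
  "commands": [
    {"translation":[-1.7,7.8,0],"roll":0},
    {"translation":[-3.0,7.6,0],"roll":0},
    {"translation":[-3.8,7.1,0],"roll":0},
    {"translation":[-4.5,6.4,0],"roll":0},
    {"translation":[-5.5,5.5,0],"roll":0},
    {"translation":[-6.4,4.5,0],"roll":0},
    {"translation":[-7.1,3.3,0],"roll":0},
    {"translation":[-7.6,2.0,0],"roll":0},
    {"translation":[-7.8,0.7,0],"roll":0},
    {"translation":[0,0,0],"roll":0}
  ]
}}

```text
time: 7.83
tool_pos: [0.4485, 0.2803, 0.0937]
tool_rot: [-3.141, 0.0, -3.018]
contact_force: [1.2, -3.7, 0.7]
opening: 0.0234
grip_force: 15.0
```

```bash
python3 - <<'E'
from h import *
o=observe(); print(cur(o['tool_pos']),o['opening'],np.round(o['contact_force'],1))
E
```

```text
[-121.6  194.3] 0.023419259040853395 [ 1.2 -3.7  0.7]
```

>>> {"name": "step_arm", "arguments": {
  "commands": [
    {"translation":[-7.8,-0.7,-1],"roll":0},
    {"translation":[-7.6,-2.0,-1],"roll":0},
    {"translation":[-7.1,-3.3,-1],"roll":0},
    {"translation":[-6.4,-4.5,-1],"roll":0},
    {"translation":[-5.5,-5.5,0],"roll":0},
    {"translation":[-4.5,-6.4,0],"roll":0},
    {"translation":[-3.3,-7.1,0],"roll":0},
    {"translation":[-2,-7.6,0],"roll":0},
    {"translation":[-0.7,-7.8,0],"roll":0},
    {"translation":[0,0,0],"roll":0}
  ]
}}

```text
time: 8.67
tool_pos: [0.4985, 0.2394, 0.0977]
tool_rot: [-3.14, -0.0, -3.019]
contact_force: [1.3, -0.5, -21.4]
opening: 0.0234
grip_force: 15.0
```

```bash
python3 - <<'E'
from h import *
o=observe(); print(cur(o['tool_pos']),o['opening'],np.round(o['contact_force'],1))
E
```

```text
[-76.9 147.6] 0.023382209103143634 [  1.3  -0.5 -21.4]
```

>>> {"name": "step_arm", "arguments": {
  "commands": [
    {"translation":[0.7,-7.8,0],"roll":0},
    {"translation":[2,-7.6,1],"roll":0},
    {"translation":[3.3,-7.1,1],"roll":0},
    {"translation":[4.5,-6.4,1],"roll":0},
    {"translation":[5.5,-5.5,1],"roll":0},
    {"translation":[6.4,-4.5,0],"roll":0},
    {"translation":[7.1,-3.3,0],"roll":0},
    {"translation":[7.6,-2.0,0],"roll":0},
    {"translation":[7.8,-0.7,0],"roll":0},
    {"translation":[1.5,0,0],"roll":0},
    {"translation":[0,0,0],"roll":0}
  ]
}}

```text
time: 9.58
tool_pos: [0.4601, 0.1909, 0.0973]
tool_rot: [-3.141, 0.009, -3.017]
contact_force: [-0.7, -1.3, 10.1]
opening: 0.0234
grip_force: 15.0
```

```bash
python3 - <<'E'
from h import *
o=observe(); print(cur(o['tool_pos']),o['opening'],np.round(o['contact_force'],1))
E
```

```text
[-120.8  104.1] 0.023405833607527755 [-0.7 -1.3 10.1]
```

>>> {"name": "step_arm", "arguments": {
  "commands": [
    {"translation":[2,0,0],"roll":0},
    {"translation":[2,0,0],"roll":0},
    {"translation":[1,0,0],"roll":0},
    {"translation":[0,0,0],"roll":0},
    {"translation":[0,0,0],"roll":0}
  ]
}}

```text
time: 10.0
tool_pos: [0.4583, 0.1907, 0.0975]
tool_rot: [3.141, 0.015, -3.018]
contact_force: [9.5, 0.1, 2.1]
opening: 0.0232
grip_force: 15.0
```

```bash
python3 - <<'E'
from h import *
o=observe(); print(cur(o['tool_pos']),o['opening'],np.round(o['contact_force'],1))
E
```

```text
[-122.6  104.1] 0.023176475214849515 [9.5 0.1 2.1]
```

>>> {"name": "step_arm", "arguments": {
  "commands": [
    {"translation":[-1.5,0,0],"roll":0},
    {"translation":[0,0,0],"roll":0},
    {"translation":[0,0,-20],"roll":0},
    {"translation":[0,0,-40],"roll":0},
    {"translation":[0,-20,-40],"roll":0},
    {"translation":[-2,-40,-12],"roll":0},
    {"translation":[-2,-40,-12],"roll":0},
    {"translation":[-2,-40,-12],"roll":0},
    {"translation":[-2,-40,-12],"roll":0},
    {"translation":[-2,-40,-12],"roll":0},
    {"translation":[-2,-40,-12],"roll":0},
    {"translation":[-2,-40,-12],"roll":0},
    {"translation":[-2,-40,-12],"roll":0},
    {"translation":[-2,-40,0],"roll":0},
    {"translation":[-2,-40,0],"roll":0},
    {"translation":[-2,-40,0],"roll":0},
    {"translation":[-2,-40,0],"roll":0},
    {"translation":[-2,-40,0],"roll":0},
    {"translation":[0,0,0],"roll":0},
    {"translation":[0,0,0],"roll":0}
  ],
  "fingers": 0.5
}}

```text
time: 11.67
tool_pos: [0.5453, -0.3417, 0.2857]
tool_rot: [3.141, -0.001, -3.021]
contact_force: [-0.0, 1.0, 0.1]
opening: 0.0462
grip_force: 0.0
```

```bash
python3 - <<'E'
from h import *
o=observe(); print(np.round(o['tool_pos'],4),np.round(o['tool_rot'],3),o['time'])
c=get_calibration('wrist')
import json;json.dump({k:np.array(v).tolist() for k,v in c.items()},open('w4.json','w'))
snap('wrist','w4.png',scale=1.4)
for n in ['hull_blue','hull_red','hull_yellow']:
    r=search_frame('wrist',n); print(n,[(np.round(x['at'],3).tolist(),round(x['confidence'],2)) for x in r][:5])
a=cv2.imread('pics/w4.png'); snap('side','d4.png',crop=(180,90,360,220),scale=2)
b=cv2.imread('pics/d4.png')
out=np.zeros((588,784,3),np.uint8); out[:]=a; out[588-260:,:360]=b
cv2.imwrite('pics/m4.png',out)
E
```

```text
[ 0.5453 -0.3417  0.2857] [ 3.141e+00 -1.000e-03 -3.021e+00] 11.6667
hull_blue [([0.457, -0.269, 0.04], 0.75)]
hull_red [([0.468, -0.416, 0.035], 0.59)]
hull_yellow []
```

View pics/m4.png

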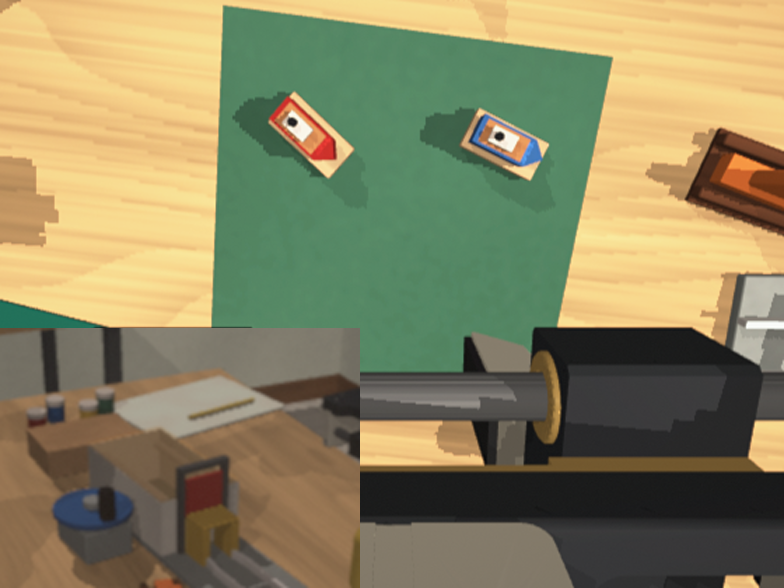

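The red shutter plate is fully up. The blue hull's carrier corners are (478,108), (550,145), (532,181) and (460,146), with its bow at (541,154). The red hull's are (294,92), (354,150), (330,178) and (268,120), with its bow to the lower right.

```bash
python3 - <<'E'
from h import *
import json; c=json.load(open('w4.json'))
def P(u,v,z): return pix2w('wrist',u/1.4,v/1.4,z,c)
for n,q in [('blue',[(478,108),(550,145),(532,181),(460,146)]),('red',[(294,92),(354,150),(330,178),(268,120)])]:
    p=np.array([P(u,v,.016) for u,v in q]); e=p[1]-p[0]+p[2]-p[3]
    print(n,np.mean(p,0),'len',np.linalg.norm(e)/2,'wid',np.linalg.norm(p[3]-p[0]+p[2]-p[1])/2,'yaw',np.arctan2(e[1],e[0])-np.pi/2)
print(np.round(observe()['qpos'],2))
E
```

```text
blue [ 0.45856759 -0.26047548  0.016     ] len 0.06537687458042124 wid 0.03134510089844673 yaw -0.31752298394498735
red [ 0.46981214 -0.41493906  0.016     ] len 0.06461567619042631 wid 0.029828218403997835 yaw -0.6356978884070759
[-0.67  0.54  1.05  0.    1.55 -2.37]
```

>>> {"name": "step_arm", "arguments": {
  "commands": [
    {"translation":[0,0,8],"roll":0.118},
    {"translation":[0,0,8],"roll":0.118},
    {"translation":[0,0,8],"roll":0.118},
    {"translation":[0,0,8],"roll":0.118},
    {"translation":[0,0,8],"roll":0.118},
    {"translation":[0,0,8],"roll":0.118},
    {"translation":[0,0,8],"roll":0.118},
    {"translation":[0,0,8],"roll":0.118},
    {"translation":[0,0,8],"roll":0.118},
    {"translation":[0,0,8],"roll":0.118},
    {"translation":[0,0,8],"roll":0.118},
    {"translation":[0,0,8],"roll":0.118},
    {"translation":[0,0,8],"roll":0.118},
    {"translation":[0,0,8],"roll":0.118},
    {"translation":[0,0,8],"roll":0.118},
    {"translation":[0,0,8],"roll":0.118},
    {"translation":[0,0,8],"roll":0.118}
  ]
}}

```text
time: 13.33
tool_pos: [0.5466, -0.3383, 0.1511]
tool_rot: [3.141, 0.0, 1.255]
contact_force: [0.7, -0.3, -0.0]
opening: 0.0459
grip_force: 0.0
```

>>> {"name": "step_arm", "arguments": {
  "commands": [
    {"translation":[17,-36,0],"roll":0},
    {"translation":[17,-36,0],"roll":0},
    {"translation":[16,-36,0],"roll":0},
    {"translation":[0,0,0],"roll":0},
    {"translation":[0,0,0],"roll":0}
  ]
}}

```text
time: 13.75
tool_pos: [0.4575, -0.2564, 0.1514]
tool_rot: [-3.141, -0.0, 1.261]
contact_force: [1.2, -0.5, 0.6]
opening: 0.0462
grip_force: 0.0
```

```bash
cat >> h.py <<'E'
def togo(x,y,z):
    o=observe(); p=np.array(o['tool_pos']); w=o['tool_rot'][2]; d=1000*(np.array([x,y,z])-p)
    print('pos',np.round(p,4),'rot',np.round(o['tool_rot'],3),'t',o['time'],'F',np.round(o['contact_force'],1),'op',round(o['opening'],4))
    print('go tool xyz',np.round([d[0]*np.cos(w)+d[1]*np.sin(w),d[0]*np.sin(w)-d[1]*np.cos(w),-d[2]],1))
E
python3 - <<'E'
from h import *
togo(.4586,-.2605,.019)
for cm in ['scene','side']:
  read_camera(cm); r=search_frame(cm,'hull_blue'); print([(np.round(x['at'],3).tolist(),round(x['confidence'],2)) for x in r][:3])
snap('wrist','w5.png')
print(w2pix('wrist',[.4586,-.2605,.048]),np.round(observe()['qpos'],2))
E
```

```text
pos [ 0.4575 -0.2564  0.1514] rot [-3.141 -0.     1.261] t 13.75 F [ 1.2 -0.5  0.6] op 0.0462
go tool xyz [ -3.6   2.3 132.4]
[([0.466, -0.257, 0.027], 0.51)]
[([0.452, -0.277, 0.026], 0.82)]
[279.23047828 208.01737682] [-0.66  0.42  1.63  0.    1.09 -0.35]
```

View pics/w5.png

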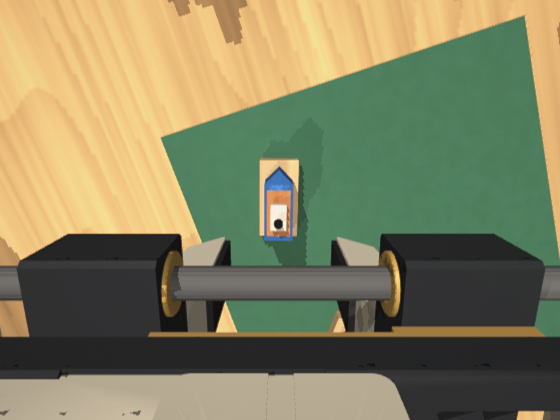

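The blue hull is centred at (279,203) and lined up with the fingers, as predicted. I'll descend and grip it.

>>> {"name": "step_arm", "arguments": {
  "commands": [
    {"translation":[-1,0.7,33],"roll":0},
    {"translation":[-1,0.7,33],"roll":0},
    {"translation":[-1,0.6,33],"roll":0},
    {"translation":[0,0,20],"roll":0},
    {"translation":[0,0,12],"roll":0},
    {"translation":[0,0,0],"roll":0},
    {"translation":[0,0,0],"roll":0}
  ]
}}

```text
time: 14.58
tool_pos: [0.46, -0.2626, 0.0191]
tool_rot: [-3.141, -0.0, 1.259]
contact_force: [-0.0, -1.0, 0.2]
opening: 0.0457
grip_force: 0.0
```

>>> {"name": "step_arm", "arguments": {
  "commands": [
    {"translation":[0,0,0],"roll":0},
    {"translation":[0,0,0],"roll":0},
    {"translation":[0,0,0],"roll":0},
    {"translation":[0,0,0],"roll":0},
    {"translation":[0,0,0],"roll":0},
    {"translation":[0,0,0],"roll":0}
  ],
  "fingers": 0,
  "grip_force": 20
}}

```text
time: 15.08
tool_pos: [0.4601, -0.2625, 0.0204]
tool_rot: [3.14, 0.0, 1.259]
contact_force: [-1.2, 0.5, 4.9]
opening: 0.0217
grip_force: 20.0
```

```bash
python3 - <<'E'
from h import *
togo(.4586,-.2605,.019)
c,s=np.cos(TH),np.sin(TH); R=np.array([[c,-s],[s,c]])
p=O+R@[0,-.065]; q=O+R@[0,-.104]; print(p,q)
E
```

```text
pos [ 0.4601 -0.2625  0.0204] rot [3.14  0.    1.259] t 15.0833 F [-1.2  0.5  4.9] op 0.0217
go tool xyz [ 1.5 -2.   1.4]
[0.60028129 0.03746744] [ 0.60495007 -0.0012521 ]
```

>>> {"name": "step_arm", "arguments": {
  "commands": [
    {"translation":[0,0,-15],"roll":0},
    {"translation":[0,0,-35],"roll":-0.108},
    {"translation":[0,0,-35],"roll":-0.108},
    {"translation":[0,0,-35],"roll":-0.108},
    {"translation":[0,0,0],"roll":-0.108},
    {"translation":[35,22,0],"roll":0},
    {"translation":[35,22,0],"roll":0},
    {"translation":[35,22,0],"roll":0},
    {"translation":[35,22,0],"roll":0},
    {"translation":[35,22,0],"roll":0},
    {"translation":[35,22,0],"roll":0},
    {"translation":[35,22,0],"roll":0},
    {"translation":[34,21,0],"roll":0},
    {"translation":[0,0,0],"roll":0},
    {"translation":[0,0,0],"roll":0}
  ]
}}

```text
time: 16.33
tool_pos: [0.6, 0.0381, 0.1391]
tool_rot: [-3.141, -0.0, 1.695]
contact_force: [0.4, -0.0, -0.4]
opening: 0.0221
grip_force: 20.0
```

```bash
python3 - <<'E'
from h import *
togo(.6003,.0375,.0335); print(cur(observe()['tool_pos']))
import json
c=get_calibration('wrist');json.dump({k:np.array(v).tolist() for k,v in c.items()},open('w6.json','w'))
snap('wrist','w6.png',scale=1.4)
c_,s=np.cos(TH),np.sin(TH); R=np.array([[c_,-s],[s,c_]])
for l in [(-.025,-.13),(.025,-.13),(-.025,-.028),(.025,-.028),(0,0)]:
    p=O+R@l; print(l,np.round(1.4*w2pix('wrist',[*p,.024],c),0))
print(np.round(1.4*w2pix('wrist',[*(O+R@[-.03,0]),.074],c)),np.round(1.4*w2pix('wrist',[*(O+R@[.03,0]),.074],c)))
E
```

```text
pos [0.6    0.0381 0.1391] rot [-3.141 -0.     1.695] t 16.3333 F [ 0.4 -0.  -0.4] op 0.0221
go tool xyz [ -0.6   0.2 105.6]
[ -0.2 -64.3]
(-0.025, -0.13) [349. 394.]
(0.025, -0.13) [436. 395.]
(-0.025, -0.028) [346. 217.]
(0.025, -0.028) [441. 217.]
(0, 0) [394. 162.]
[322. 163.] [465. 163.]
```

View pics/w6.png

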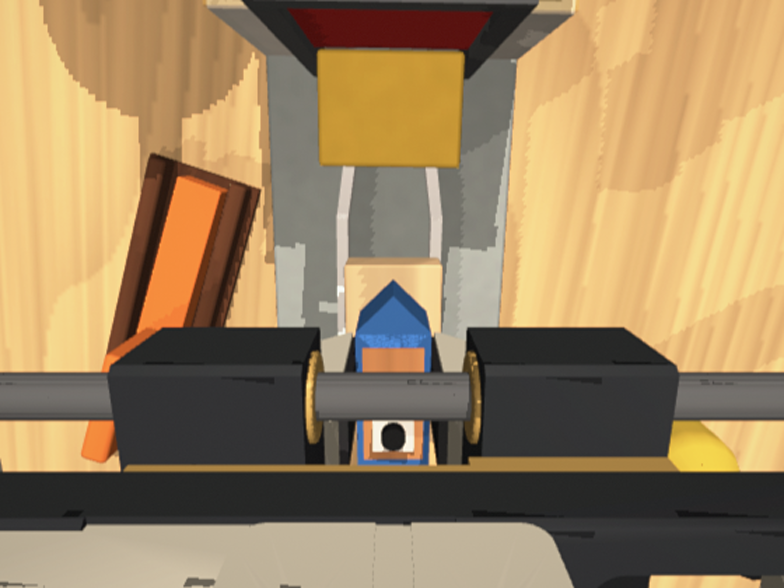

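The tunnel front edge spans (319–461,165), so the lane axis is at about column 390 against a predicted 393. I'll shift 1.6 mm to −X, lower, and slide the hull forward in the trough.

>>> {"name": "step_arm", "arguments": {
  "commands": [
    {"translation":[0,-0.7,35],"roll":0},
    {"translation":[0,-0.7,35],"roll":0},
    {"translation":[0,0,20],"roll":0},
    {"translation":[0,0,10],"roll":0},
    {"translation":[0,0,6],"roll":0},
    {"translation":[0,0,0],"roll":0},
    {"translation":[7,0,0],"roll":0},
    {"translation":[7,0,0],"roll":0},
    {"translation":[6,0,0.5],"roll":0},
    {"translation":[0,0,0.5],"roll":0},
    {"translation":[0,0,0],"roll":0}
  ]
}}

```text
time: 17.3
tool_pos: [0.5963, 0.0562, 0.0333]
tool_rot: [3.141, 0.0, 1.693]
contact_force: [-0.0, -0.2, -1.2]
opening: 0.0219
grip_force: 20.0
```

```bash
python3 - <<'E'
from h import *
togo(.6,.05,.0315); print(cur(observe()['tool_pos']))
E
```

```text
pos [0.5963 0.0562 0.0333] rot [3.141 0.    1.693] t 17.3 F [-0.  -0.2 -1.2] op 0.0219
go tool xyz [-6.6  2.9  1.8]
[ -1.7 -45.9]
```

>>> {"name": "step_arm", "arguments": {
  "commands": [
    {"translation":[0,0,1],"roll":0},
    {"translation":[0,0,1],"roll":0},
    {"translation":[0,0,0.5],"roll":0},
    {"translation":[0,0,0],"roll":0},
    {"translation":[0,0,0],"roll":0}
  ]
}}

```text
time: 17.72
tool_pos: [0.5962, 0.0554, 0.0304]
tool_rot: [3.141, -0.0, 1.691]
contact_force: [-0.5, 0.5, 3.2]
opening: 0.0221
grip_force: 20.0
```

>>> {"name": "step_arm", "arguments": {
  "commands": [
    {"translation":[0,0,0],"roll":0},
    {"translation":[0,0,0],"roll":0},
    {"translation":[0,0,0],"roll":0},
    {"translation":[0,0,-20],"roll":0},
    {"translation":[0,0,-40],"roll":0},
    {"translation":[0,0,-40],"roll":0},
    {"translation":[0,0,-40],"roll":0},
    {"translation":[0,0,0],"roll":0}
  ],
  "fingers": 0.5
}}

```text
time: 18.38
tool_pos: [0.6003, 0.0554, 0.1788]
tool_rot: [3.127, 0.002, 1.691]
contact_force: [1.6, 0.0, 0.6]
opening: 0.0456
grip_force: 0.0
```

```bash
python3 - <<'E'
from h import *
togo(.4698,-.4149,.15); print(cur(observe()['tool_pos']))
for cm in ['scene','side']:
  read_camera(cm); r=search_frame(cm,'hull_red'); print([(np.round(x['at'],3).tolist(),round(x['confidence'],2)) for x in r][:3])
E
```

```text
pos [0.6003 0.0554 0.1788] rot [3.127e+00 2.000e-03 1.691e+00] t 18.3833 F [1.6 0.  0.6] op 0.0456
go tool xyz [-451.2 -186.1   28.8]
[  2.1 -47.2]
[([0.475, -0.404, 0.026], 0.64)]
[([0.458, -0.435, 0.027], 0.57)]
```

>>> {"name": "step_arm", "arguments": {
  "commands": [
    {"translation":[-37.6,-15.5,2],"roll":0},
    {"translation":[-37.6,-15.5,2],"roll":0},
    {"translation":[-37.6,-15.5,2],"roll":0},
    {"translation":[-37.6,-15.5,2],"roll":0},
    {"translation":[-37.6,-15.5,2],"roll":0},
    {"translation":[-37.6,-15.5,2],"roll":0},
    {"translation":[-37.6,-15.5,2],"roll":0},
    {"translation":[-37.6,-15.5,2],"roll":0},
    {"translation":[-37.6,-15.5,2],"roll":0},
    {"translation":[-37.6,-15.5,2],"roll":0},
    {"translation":[-37.6,-15.5,2],"roll":0},
    {"translation":[-37.6,-15.5,2],"roll":0},
    {"translation":[0,0,0],"roll":0.108},
    {"translation":[0,0,0],"roll":0.108},
    {"translation":[0,0,0],"roll":0.108},
    {"translation":[0,0,0],"roll":0.108},
    {"translation":[0,0,0],"roll":0.108},
    {"translation":[0,0,0],"roll":0.108},
    {"translation":[0,0,0],"roll":0.108},
    {"translation":[0,0,0],"roll":0}
  ]
}}

```text
time: 20.25
tool_pos: [0.465, -0.4141, 0.1439]
tool_rot: [-3.138, -0.001, 0.931]
contact_force: [0.7, -0.4, -0.3]
opening: 0.0461
grip_force: 0.0
```

```bash
python3 - <<'E'
from h import *
togo(.4698,-.4149,.019)
snap('wrist','w7.png')
e=np.array([-np.sin(-.636),np.cos(-.636),0])
for p in [0,.032*e,-.032*e]: print(w2pix('wrist',np.array([.4698,-.4149,.016])+p))
E
```

```text
pos [ 0.465  -0.4141  0.1439] rot [-3.138e+00 -1.000e-03  9.310e-01] t 20.25 F [ 0.7 -0.4 -0.3] op 0.0461
go tool xyz [  2.2   4.3 124.9]
[286.75301706 195.96648404]
[287.06928516 155.68189483]
[286.45312128 234.16565219]
```

View pics/w7.png

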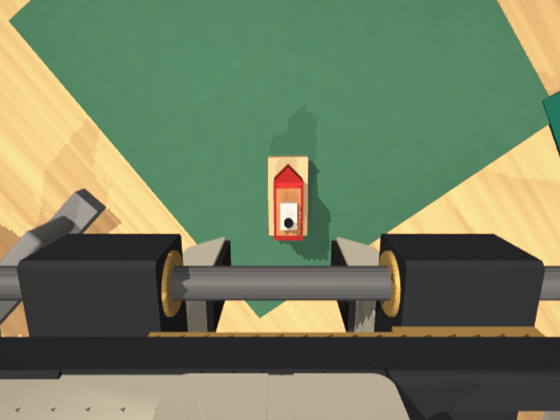

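The red hull's carrier spans (268–308, 157–236), as predicted and aligned. I'll descend and grip it.

>>> {"name": "step_arm", "arguments": {
  "commands": [
    {"translation":[1,1.5,31],"roll":0},
    {"translation":[1,1.5,31],"roll":0},
    {"translation":[0,1.5,31],"roll":0},
    {"translation":[0,0,20],"roll":0},
    {"translation":[0,0,11],"roll":0},
    {"translation":[0,0,0],"roll":0},
    {"translation":[0,0,0],"roll":0}
  ]
}}

```text
time: 20.88
tool_pos: [0.4705, -0.4159, 0.022]
tool_rot: [-3.141, -0.0, 0.937]
contact_force: [-0.4, 0.2, 0.3]
opening: 0.0459
grip_force: 0.0
```

>>> {"name": "step_arm", "arguments": {
  "commands": [
    {"translation":[0,0,0],"roll":0},
    {"translation":[0,0,0],"roll":0},
    {"translation":[0,0,0],"roll":0},
    {"translation":[0,0,0],"roll":0},
    {"translation":[0,0,0],"roll":0},
    {"translation":[0,0,0],"roll":0}
  ],
  "fingers": 0,
  "grip_force": 20
}}

```text
time: 21.38
tool_pos: [0.4708, -0.4162, 0.0231]
tool_rot: [3.14, 0.0, 0.935]
contact_force: [-1.8, 1.3, 6.3]
opening: 0.0219
grip_force: 20.0
```

>>> {"name": "step_arm", "arguments": {
  "commands": [
    {"translation":[0,0,-15],"roll":0},
    {"translation":[0,0,-35],"roll":-0.108},
    {"translation":[0,0,-35],"roll":-0.108},
    {"translation":[0,0,-35],"roll":-0.108},
    {"translation":[0,0,0],"roll":-0.108},
    {"translation":[0,0,0],"roll":-0.108},
    {"translation":[0,0,0],"roll":-0.108},
    {"translation":[0,0,0],"roll":-0.108},
    {"translation":[0,0,0],"roll":0}
  ]
}}

```text
time: 22.13
tool_pos: [0.4703, -0.4157, 0.1419]
tool_rot: [-3.141, -0.001, 1.695]
contact_force: [0.0, 0.1, -1.3]
opening: 0.0219
grip_force: 20.0
```

```bash
python3 - <<'E'
from h import *
c,s=np.cos(TH),np.sin(TH); R=np.array([[c,-s],[s,c]])
p=O+R@[-.0017,-.112];print(p); togo(*p,.139)
E
```

```text
[ 0.60421999 -0.00939808]
pos [ 0.4703 -0.4157  0.1419] rot [-3.141e+00 -1.000e-03  1.695e+00] t 22.1333 F [ 0.   0.1 -1.3] op 0.0219
go tool xyz [386.6 183.2   2.9]
```

>>> {"name": "step_arm", "arguments": {
  "commands": [
    {"translation":[35,16.7,0],"roll":0},
    {"translation":[35,16.7,0],"roll":0},
    {"translation":[35,16.7,0],"roll":0},
    {"translation":[35,16.7,0],"roll":0},
    {"translation":[35,16.7,0],"roll":0},
    {"translation":[35,16.7,0],"roll":0},
    {"translation":[35,16.7,0],"roll":0},
    {"translation":[35,16.7,0],"roll":0},
    {"translation":[35,16.7,0],"roll":0},
    {"translation":[35,16.7,0],"roll":0},
    {"translation":[35,16.7,0],"roll":0},
    {"translation":[0,0,0],"roll":0},
    {"translation":[0,0,0],"roll":0}
  ]
}}

```text
time: 23.22
tool_pos: [0.6067, -0.0094, 0.1418]
tool_rot: [-3.141, -0.0, 1.692]
contact_force: [-0.5, -0.1, -1.0]
opening: 0.0218
grip_force: 20.0
```

```bash
python3 - <<'E'
from h import *
togo(.60422,-.0094,.034); print(cur(observe()['tool_pos']))
snap('wrist','w8.png',scale=1.4)
c_,s=np.cos(TH),np.sin(TH); R=np.array([[c_,-s],[s,c_]])
for l in [(-.0177,-.077),(.0143,-.077),(-.0177,-.013),(.0143,-.013)]:
    p=O+R@l; print(l,np.round(1.4*w2pix('wrist',[*p,.026]),0))
E
```

```text
pos [ 0.6067 -0.0094  0.1418] rot [-3.141 -0.     1.692] t 23.2167 F [-0.5 -0.1 -1. ] op 0.0218
go tool xyz [  0.3  -2.5 107.8]
[   0.8 -112.3]
(-0.0177, -0.077) [359. 216.]
(0.0143, -0.077) [419. 216.]
(-0.0177, -0.013) [357.  87.]
(0.0143, -0.013) [421.  87.]
```

View pics/w8.png

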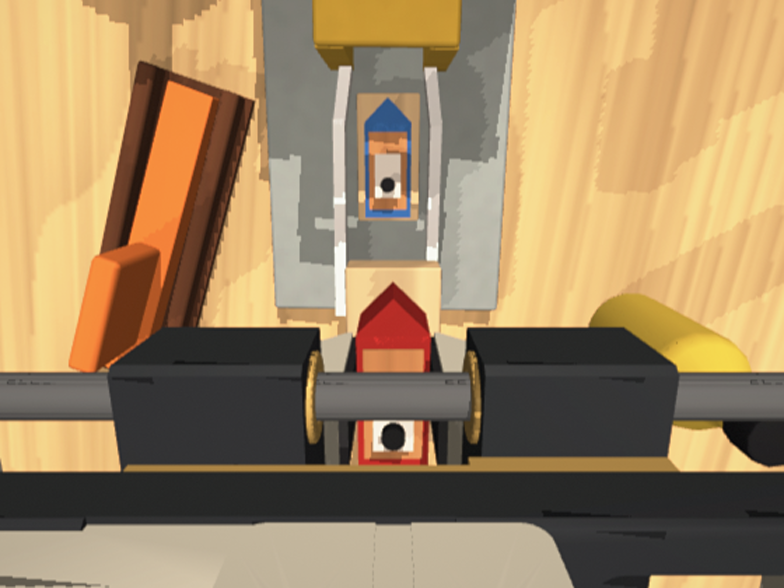

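The blue hull sits straight in the trough, with its carrier rear at row 220, about y = −79. Red is above the lane, and the yellow glue bottle at (670,350) is clear of the gripper by about 25 mm. I'll place red 3 mm further back.

>>> {"name": "step_arm", "arguments": {
  "commands": [
    {"translation":[-3,-1.2,35],"roll":0},
    {"translation":[0,-1.3,35],"roll":0},
    {"translation":[0,0,20],"roll":0},
    {"translation":[0,0,10],"roll":0},
    {"translation":[0,0,6],"roll":0},
    {"translation":[0,0,1.5],"roll":0},
    {"translation":[0,0,1],"roll":0},
    {"translation":[0,0,0],"roll":0},
    {"translation":[0,0,0],"roll":0}
  ]
}}

```text
time: 24.02
tool_pos: [0.6054, -0.0151, 0.035]
tool_rot: [3.139, 0.001, 1.691]
contact_force: [-0.1, 0.1, -1.4]
opening: 0.0219
grip_force: 20.0
```

```bash
python3 - <<'E'
from h import *
togo(.60422,-.0094,.033); print(cur(observe()['tool_pos']))
E
```

```text
pos [ 0.6054 -0.0151  0.035 ] rot [3.139e+00 1.000e-03 1.691e+00] t 24.0167 F [-0.1  0.1 -1.4] op 0.0219
go tool xyz [ 5.8 -0.5  2. ]
[  -1.2 -117.8]
```

>>> {"name": "step_arm", "arguments": {
  "commands": [
    {"translation":[4,0,1],"roll":0},
    {"translation":[0,0,1],"roll":0},
    {"translation":[0,0,0],"roll":0},
    {"translation":[0,0,0],"roll":0}
  ]
}}

```text
time: 24.35
tool_pos: [0.6046, -0.0103, 0.0331]
tool_rot: [3.14, 0.0, 1.692]
contact_force: [-2.0, 0.6, 6.8]
opening: 0.0218
grip_force: 20.0
```

>>> {"name": "step_arm", "arguments": {
  "commands": [
    {"translation":[0,0,0],"roll":0},
    {"translation":[0,0,0],"roll":0},
    {"translation":[0,0,0],"roll":0},
    {"translation":[0,0,-20],"roll":0},
    {"translation":[0,0,-40],"roll":0},
    {"translation":[0,0,-40],"roll":0},
    {"translation":[0,0,-40],"roll":0},
    {"translation":[0,0,0],"roll":0}
  ],
  "fingers": 0.5
}}

```text
time: 25.02
tool_pos: [0.608, -0.0114, 0.1805]
tool_rot: [3.127, 0.004, 1.691]
contact_force: [1.2, -0.6, -0.0]
opening: 0.0461
grip_force: 0.0
```

```bash
python3 - <<'E'
from h import *
# stick: cradle axis yaw ~-0.2, cradle rect centre (.472,-.002); stick origin ~ from tip
import json; c=json.load(open('w2.json'))
P=lambda u,v,z: pix2w('wrist',u/1.4,v/1.4,z,c)
togo(.46,-.03,.15)
E
```

```text
pos [ 0.608  -0.0114  0.1805] rot [3.127 0.004 1.691] t 25.0167 F [ 1.2 -0.6 -0. ] op 0.0461
go tool xyz [  -0.7 -149.2   30.5]
```

>>> {"name": "step_arm", "arguments": {
  "commands": [
    {"translation":[0,0,0],"roll":0.107},
    {"translation":[0,0,0],"roll":0.107},
    {"translation":[0,0,0],"roll":0.107},
    {"translation":[-19.5,-35,0],"roll":0},
    {"translation":[-19.5,-35,0],"roll":0},
    {"translation":[-19.5,-35,0],"roll":0},
    {"translation":[-19.5,-35,0],"roll":0},
    {"translation":[0,0,0],"roll":0},
    {"translation":[0,0,0],"roll":0}
  ]
}}

```text
time: 25.77
tool_pos: [0.4497, -0.0598, 0.1718]
tool_rot: [-3.141, -0.0, 1.369]
contact_force: [-0.2, 0.1, 0.8]
opening: 0.0461
grip_force: 0.0
```

```bash
python3 - <<'E'
from h import *
togo(.461,-.026,.1)
c=get_calibration('wrist')
import json;json.dump({k:np.array(v).tolist() for k,v in c.items()},open('w9.json','w'))
snap('wrist','w9.png',scale=1.4)
E
```

```text
pos [ 0.4497 -0.0598  0.1718] rot [-3.141 -0.     1.369] t 25.7667 F [-0.2  0.1  0.8] op 0.0461
go tool xyz [35.3  4.3 71.8]
```

View pics/w9.png

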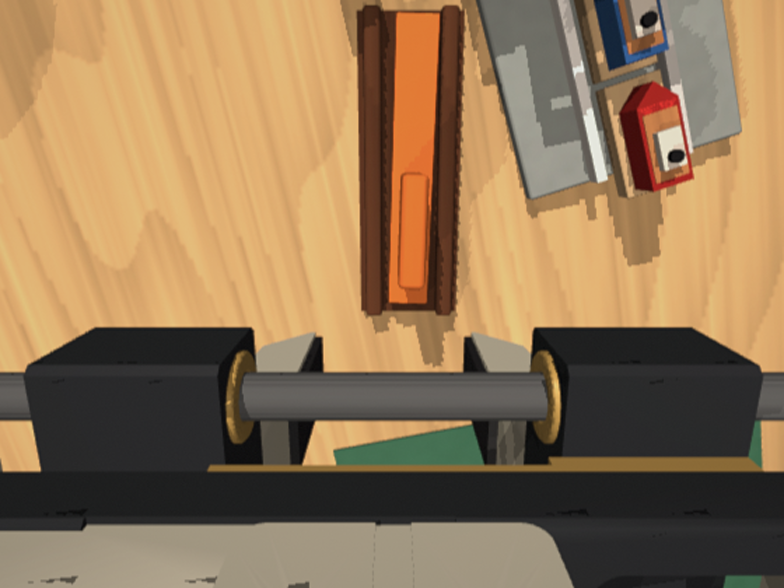

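This shows the orange stick upright in the dark cradle. The handle top spans (399–427, 173–289), the tip edge runs (396–439,12), and the sole rear is at (389–428,303). Its colours match the description; the other stick is grey and lies elsewhere.

```bash
python3 - <<'E'
from h import *
import json; c=json.load(open('w9.json'))
P=lambda u,v,z: pix2w('wrist',u/1.4,v/1.4,z,c)
h=[P(*q,.067) for q in [(399,173),(428,173),(425,289),(398,288)]]
e=h[0]+h[1]-h[2]-h[3]; print('handle',np.mean(h,0),np.linalg.norm(e)/2,np.linalg.norm(h[1]-h[0]),'yaw',np.arctan2(e[1],e[0])-np.pi/2)
t=(P(396,12,.021)+P(439,13,.021))/2; r=(P(389,303,.021)+P(428,303,.021))/2; d=t-r
print('tip',t,'rear',r,np.linalg.norm(d),'yaw',np.arctan2(d[1],d[0])-np.pi/2,'origin',t-d/np.linalg.norm(d)*.115)
wl=P(370,312,.017);wl2=P(370,8,.017);wr=P(450,312,.017);wr2=P(453,8,.017)
print('cradle centre',(wl+wl2+wr+wr2)/4,np.linalg.norm(wl2-wl),'yaw',[np.arctan2(*(b-a)[[1,0]])-np.pi/2 for a,b in [(wl,wl2),(wr,wr2)]])
g=np.mean(h,0); togo(g[0],g[1],.034)
E
```

```text
handle [ 0.46544647 -0.03288153  0.067     ] 0.059344262344561485 0.014449224540374834 yaw -0.20903722685125214
tip [0.49155164 0.07802021 0.021     ] rear [ 0.45508656 -0.08237858  0.021     ] 0.16449155652076056 yaw -0.2235406576178336 origin [ 0.46605803 -0.03411844  0.021     ]
cradle centre [ 0.47194462 -0.00383608  0.017     ] 0.17476704330241674 yaw [np.float64(-0.21197002130014497), np.float64(-0.18346292030157896)]
pos [ 0.4515 -0.0598  0.1721] rot [ 3.14  -0.     1.369] t 25.8167 F [-0.   0.   0.6] op 0.0459
go tool xyz [ 29.2   8.3 138.1]
```

>>> {"name": "step_arm", "arguments": {
  "commands": [
    {"translation":[15,4.2,30],"roll":0.013},
    {"translation":[14,4.1,30],"roll":0},
    {"translation":[0,0,30],"roll":0},
    {"translation":[0,0,30],"roll":0},
    {"translation":[0,0,15],"roll":0},
    {"translation":[0,0,7],"roll":0},
    {"translation":[0,0,0],"roll":0},
    {"translation":[0,0,0],"roll":0}
  ]
}}

```text
time: 26.48
tool_pos: [0.4665, -0.0328, 0.0299]
tool_rot: [3.141, -0.0, 1.358]
contact_force: [-0.0, 0.4, -0.3]
opening: 0.0455
grip_force: 0.0
```

>>> {"name": "step_arm", "arguments": {
  "commands": [
    {"translation":[0,0,0],"roll":0},
    {"translation":[0,0,0],"roll":0},
    {"translation":[0,0,0],"roll":0},
    {"translation":[0,0,0],"roll":0},
    {"translation":[0,0,0],"roll":0},
    {"translation":[0,0,0],"roll":0},
    {"translation":[0,0,0],"roll":0}
  ],
  "fingers": 0,
  "grip_force": 40
}}

```text
time: 27.07
tool_pos: [0.4656, -0.0329, 0.03]
tool_rot: [3.141, -0.0, 1.357]
contact_force: [-0.4, -1.1, 4.3]
opening: 0.0135
grip_force: 39.9
```

```bash
python3 - <<'E'
from h import *
togo(.4657,-.0335,.03)
c,s=np.cos(TH),np.sin(TH); R=np.array([[c,-s],[s,c]])
p=O+R@[-.0017,-.285];print(p)
E
```

```text
pos [ 0.4656 -0.0329  0.03  ] rot [ 3.141 -0.     1.357] t 27.0667 F [-0.4 -1.1  4.3] op 0.0135
go tool xyz [-0.6  0.2  0. ]
[ 0.6249302  -0.18115397]
```

>>> {"name": "step_arm", "arguments": {
  "commands": [
    {"translation":[0,0,-10],"roll":0},
    {"translation":[0,0,-20],"roll":0},
    {"translation":[0,0,-30],"roll":-0.1113},
    {"translation":[0,0,-30],"roll":-0.1113},
    {"translation":[0,0,-30],"roll":-0.1113},
    {"translation":[-32.2,28.1,0],"roll":0},
    {"translation":[-32.2,28.1,0],"roll":0},
    {"translation":[-32.2,28.1,0],"roll":0},
    {"translation":[-32.2,28.1,0],"roll":0},
    {"translation":[-32.2,28.1,0],"roll":0},
    {"translation":[0,0,0],"roll":0},
    {"translation":[0,0,0],"roll":0}
  ]
}}

```text
time: 28.07
tool_pos: [0.6204, -0.1735, 0.1475]
tool_rot: [-3.139, -0.001, 1.689]
contact_force: [0.0, -0.2, -2.5]
opening: 0.0137
grip_force: 39.9
```

```bash
python3 - <<'E'
from h import *
c,s=np.cos(TH),np.sin(TH); R=np.array([[c,-s],[s,c]])
p=O+R@[-.0017,-.280]; togo(*p,.0395); print(cur(observe()['tool_pos']))
for n in ['glue','paint_jar']:
  for cm in ['scene','side']:
    read_camera(cm); print(n,cm,[(np.round(x['at'],3).tolist(),round(x['confidence'],2)) for x in search_frame(cm,n)][:2])
import json
c=get_calibration('wrist');json.dump({k:np.array(v).tolist() for k,v in c.items()},open('w10.json','w'))
snap('wrist','w10.png',scale=1.4)
for l in [(-.0237,-.13),(.0203,-.13),(-.0177,-.145),(.0143,-.145)]: print(l,np.round(1.4*w2pix('wrist',[*(O+R@l),.026],c)))
print('tip exp', np.round(1.4*w2pix('wrist',[*(O+R@[0,-.165]),.137],c)))
E
```

```text
pos [ 0.6204 -0.1735  0.1475] rot [-3.139e+00 -1.000e-03  1.689e+00] t 28.0667 F [ 0.  -0.2 -2.5] op 0.0137
go tool xyz [ -3.1   3.6 108. ]
[  -5.3 -276.9]
glue scene [([0.766, -0.02, 0.078], 0.57), ([0.61, -0.003, 0.038], 0.57)]
glue side [([0.761, -0.046, 0.062], 0.39), ([0.612, -0.183, 0.143], 0.36)]
paint_jar scene [([0.732, -0.195, 0.049], 0.8)]
paint_jar side [([0.719, -0.216, 0.035], 0.77)]
(-0.0237, -0.13) [356.  -6.]
(0.0203, -0.13) [445.  -5.]
(-0.0177, -0.145) [368.  28.]
(0.0143, -0.145) [432.  28.]
tip exp [411.   9.]
```

View pics/w10.png

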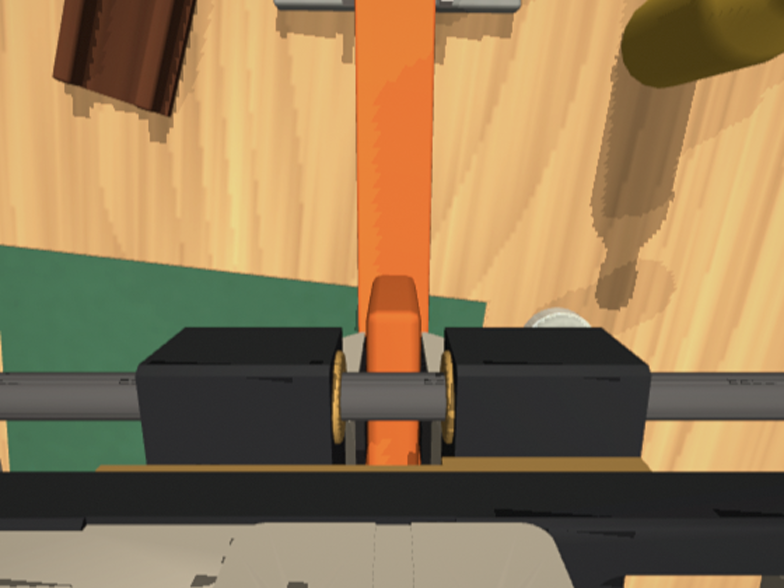

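The stick is held straight along the lane. The jar at (560,320) and the glue bottle at (680,50) are clear. I'll lower it behind the red hull.

>>> {"name": "step_arm", "arguments": {
  "commands": [
    {"translation":[-1.5,1.8,36],"roll":0},
    {"translation":[-1.5,1.8,36],"roll":0},
    {"translation":[0,0,24],"roll":0},
    {"translation":[0,0,11],"roll":0},
    {"translation":[0,0,0],"roll":0},
    {"translation":[0,0,0],"roll":0}
  ]
}}

```text
time: 29.02
tool_pos: [0.6246, -0.1747, 0.0434]
tool_rot: [3.141, 0.0, 1.691]
contact_force: [0.8, 1.0, -0.8]
opening: 0.0141
grip_force: 39.9
```

```bash
python3 - <<'E'
from h import *
c,s=np.cos(TH),np.sin(TH); R=np.array([[c,-s],[s,c]])
p=O+R@[-.0017,-.055]; togo(*p,.0395); print(cur(observe()['tool_pos']))
E
```

```text
pos [ 0.6246 -0.1747  0.0434] rot [3.141 0.    1.691] t 29.0167 F [ 0.8  1.  -0.8] op 0.0141
go tool xyz [223.6  -0.3   3.9]
[  -1.3 -278.6]
```

>>> {"name": "step_arm", "arguments": {
  "commands": [
    {"translation":[0,0,2],"roll":0},
    {"translation":[0,0,1.5],"roll":0},
    {"translation":[7,0,0],"roll":0},
    {"translation":[7,0,0],"roll":0},
    {"translation":[7,0,0],"roll":0},
    {"translation":[7,0,0],"roll":0},
    {"translation":[7,0,0],"roll":0},
    {"translation":[7,0,0],"roll":0},
    {"translation":[7,0,0],"roll":0},
    {"translation":[7,0,0],"roll":0},
    {"translation":[7,0,0],"roll":0},
    {"translation":[7,0,0],"roll":0},
    {"translation":[7,0,0],"roll":0},
    {"translation":[7,0,0],"roll":0},
    {"translation":[7,0,0],"roll":0},
    {"translation":[7,0,0],"roll":0},
    {"translation":[0,0,0],"roll":0}
  ]
}}

```text
time: 30.43
tool_pos: [0.612, -0.0757, 0.0391]
tool_rot: [-3.141, -0.001, 1.692]
contact_force: [-0.3, 1.5, -1.1]
opening: 0.0137
grip_force: 39.9
```

```bash
python3 - <<'E'
from h import *
c,s=np.cos(TH),np.sin(TH); R=np.array([[c,-s],[s,c]])
p=O+R@[-.0017,-.055]; togo(*p,.0395); print(cur(observe()['tool_pos']))
E
```

```text
pos [ 0.612  -0.0757  0.0391] rot [-3.141e+00 -1.000e-03  1.692e+00] t 30.4333 F [-0.3  1.5 -1.1] op 0.0137
go tool xyz [123.8   0.4  -0.4]
[  -1.9 -178.8]
```

>>> {"name": "step_arm", "arguments": {
  "commands": [
    {"translation":[7,0,0],"roll":0},
    {"translation":[7,0,0],"roll":0},
    {"translation":[7,0,0],"roll":0},
    {"translation":[7,0,0],"roll":0},
    {"translation":[7,0,0],"roll":0},
    {"translation":[7,0,0],"roll":0},
    {"translation":[7,0,0],"roll":0},
    {"translation":[7,0,0],"roll":0},
    {"translation":[7,0,0],"roll":0},
    {"translation":[7,0,0],"roll":0},
    {"translation":[7,0,0],"roll":0},
    {"translation":[7,0,0],"roll":0},
    {"translation":[7,0,0],"roll":0},
    {"translation":[7,0,0],"roll":0},
    {"translation":[7,0,0],"roll":0},
    {"translation":[7,0,0],"roll":0},
    {"translation":[7,0,0],"roll":0},
    {"translation":[7,0,0],"roll":0},
    {"translation":[0,0,0],"roll":0},
    {"translation":[0,0,0],"roll":0}
  ]
}}

```text
time: 32.1
tool_pos: [0.5972, 0.0482, 0.0392]
tool_rot: [3.141, -0.0, 1.692]
contact_force: [-0.6, -0.4, -1.7]
opening: 0.0138
grip_force: 39.9
```

```bash
python3 - <<'E'
from h import *
o=observe(); print(cur(o['tool_pos']),np.round(o['tool_pos'],4),np.round(o['contact_force'],1),o['time'])
snap('scene','s11.png',crop=(230,180,390,300),scale=4.5)
E
```

```text
[ -1.8 -53.9] [0.5972 0.0482 0.0392] [-0.6 -0.4 -1.7] 32.1
```

View pics/s11.png

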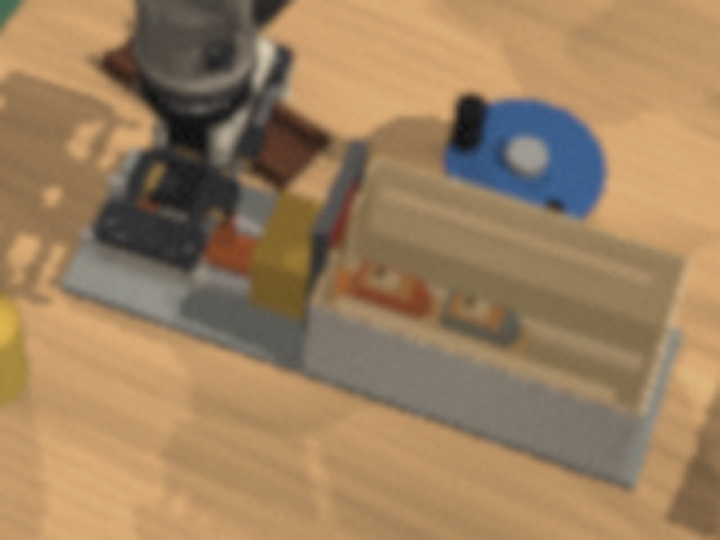

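The red (380,285) and blue (480,315) hulls both stand upright in the chamber past the shutter. I'll push 8 mm further for margin, then retract the stick.

>>> {"name": "step_arm", "arguments": {
  "commands": [
    {"translation":[4,0,0],"roll":0},
    {"translation":[4,0,0],"roll":0},
    {"translation":[0,0,0],"roll":0},
    {"translation":[0,0,0],"roll":0},
    {"translation":[-10,0,0],"roll":0},
    {"translation":[-20,0,0],"roll":0},
    {"translation":[-20,0,0],"roll":0},
    {"translation":[-20,0,0],"roll":0},
    {"translation":[-20,0,0],"roll":0},
    {"translation":[-20,0,0],"roll":0},
    {"translation":[-20,0,0],"roll":0},
    {"translation":[-10,0,0],"roll":0},
    {"translation":[0,0,0],"roll":0},
    {"translation":[0,0,-30],"roll":0},
    {"translation":[0,0,-35],"roll":0},
    {"translation":[0,0,-35],"roll":0},
    {"translation":[0,0,0],"roll":0.1113},
    {"translation":[0,0,0],"roll":0.1113},
    {"translation":[0,0,0],"roll":0.1113},
    {"translation":[0,0,0],"roll":0}
  ]
}}

```text
time: 33.82
tool_pos: [0.6129, -0.0823, 0.1393]
tool_rot: [-3.141, -0.0, 1.354]
contact_force: [0.3, -0.4, -1.4]
opening: 0.0133
grip_force: 39.9
```

```bash
python3 - <<'E'
from h import *
togo(.4656,-.0329,.1)
E
```

```text
pos [ 0.6129 -0.0823  0.1393] rot [-3.141 -0.     1.354] t 33.8167 F [ 0.3 -0.4 -1.4] op 0.0133
go tool xyz [  16.6 -154.4   39.3]
```

>>> {"name": "step_arm", "arguments": {
  "commands": [
    {"translation":[4.2,-38.6,0],"roll":0},
    {"translation":[4.2,-38.6,0],"roll":0},
    {"translation":[4.1,-38.6,0],"roll":0},
    {"translation":[4.1,-38.6,0],"roll":0},
    {"translation":[0,0,20],"roll":0},
    {"translation":[0,0,20],"roll":0},
    {"translation":[0,0,0],"roll":0},
    {"translation":[0,0,0],"roll":0}
  ]
}}

```text
time: 34.48
tool_pos: [0.4652, -0.0339, 0.0989]
tool_rot: [-3.14, -0.0, 1.36]
contact_force: [0.9, 0.2, -1.1]
opening: 0.0137
grip_force: 39.9
```

```bash
python3 - <<'E'
from h import *
togo(.4656,-.0329,.03)
E
```

```text
pos [ 0.4652 -0.0339  0.0989] rot [-3.14 -0.    1.36] t 34.4833 F [ 0.9  0.2 -1.1] op 0.0137
go tool xyz [ 1.1  0.2 68.9]
```

>>> {"name": "step_arm", "arguments": {
  "commands": [
    {"translation":[1,0,30],"roll":0},
    {"translation":[0,0,25],"roll":0},
    {"translation":[0,0,8],"roll":0},
    {"translation":[0,0,4],"roll":0},
    {"translation":[0,0,1],"roll":0},
    {"translation":[0,0,0],"roll":0},
    {"translation":[0,0,0],"roll":0}
  ]
}}

```text
time: 35.07
tool_pos: [0.4669, -0.0337, 0.0323]
tool_rot: [3.139, -0.0, 1.358]
contact_force: [-0.3, 0.9, -1.9]
opening: 0.0138
grip_force: 39.9
```

>>> {"name": "step_arm", "arguments": {
  "commands": [
    {"translation":[0,0,1],"roll":0},
    {"translation":[0,0,1],"roll":0},
    {"translation":[0,0,0],"roll":0},
    {"translation":[0,0,0],"roll":0}
  ]
}}

```text
time: 35.4
tool_pos: [0.4666, -0.0336, 0.03]
tool_rot: [3.14, -0.0, 1.357]
contact_force: [-0.7, -0.2, 5.9]
opening: 0.0143
grip_force: 39.9
```

>>> {"name": "step_arm", "arguments": {
  "commands": [
    {"translation":[0,0,0],"roll":0},
    {"translation":[0,0,0],"roll":0},
    {"translation":[0,0,0],"roll":0},
    {"translation":[0,0,-20],"roll":0},
    {"translation":[0,0,-40],"roll":0},
    {"translation":[0,0,-40],"roll":0},
    {"translation":[0,0,-40],"roll":0},
    {"translation":[0,0,0],"roll":0}
  ],
  "fingers": 0.4
}}

```text
time: 36.07
tool_pos: [0.4697, -0.0343, 0.1762]
tool_rot: [3.129, 0.0, 1.358]
contact_force: [1.3, -0.6, 0.6]
opening: 0.0368
grip_force: 0.0
```

```bash
python3 - <<'E'
from h import *
togo(.4583,.1907,.165); print(np.round(observe()['qpos'],2))
E
```

```text
pos [ 0.4697 -0.0343  0.1762] rot [3.129 0.    1.358] t 36.0667 F [ 1.3 -0.6  0.6] op 0.0368
go tool xyz [217.4 -58.7  11.2]
[-0.24  0.29  1.76  0.    1.09 -0.02]
```

>>> {"name": "step_arm", "arguments": {
  "commands": [
    {"translation":[36.2,-9.8,2],"roll":0},
    {"translation":[36.2,-9.8,2],"roll":0},
    {"translation":[36.2,-9.8,2],"roll":0},
    {"translation":[36.2,-9.8,1],"roll":0},
    {"translation":[36.2,-9.8,1],"roll":0},
    {"translation":[36.2,-9.8,0],"roll":0},
    {"translation":[0,0,0],"roll":0.1238},
    {"translation":[0,0,0],"roll":0.1238},
    {"translation":[0,0,0],"roll":0.1238},
    {"translation":[0,0,0],"roll":0.1238},
    {"translation":[0,0,0],"roll":0.1238},
    {"translation":[0,0,0],"roll":0.1238},
    {"translation":[0,0,0],"roll":0.1238},
    {"translation":[0,0,0],"roll":0.1238},
    {"translation":[0,0,0],"roll":0.1238},
    {"translation":[0,0,0],"roll":0.1238},
    {"translation":[0,0,0],"roll":0}
  ]
}}

```text
time: 37.48
tool_pos: [0.4544, 0.1912, 0.1609]
tool_rot: [3.142, 0.0, 0.115]
contact_force: [-0.2, 0.1, 1.0]
opening: 0.0368
grip_force: 0.0
```

```bash
python3 - <<'E'
from h import *
togo(.4583,.1907,.0935); print(np.round(observe()['qpos'],2))
E
```

```text
pos [0.4544 0.1912 0.1609] rot [3.142 0.    0.115] t 37.4833 F [-0.2  0.1  1. ] op 0.0368
go tool xyz [ 3.9  1.  67.4]
[0.24 0.35 1.71 0.   1.08 1.7 ]
```

>>> {"name": "step_arm", "arguments": {
  "commands": [
    {"translation":[2,0.5,23],"roll":-0.005},
    {"translation":[2,0.5,23],"roll":0},
    {"translation":[0,0,21.5],"roll":0},
    {"translation":[0,0,0],"roll":0},
    {"translation":[0,0,0],"roll":0}
  ]
}}

```text
time: 37.9
tool_pos: [0.4579, 0.1906, 0.0931]
tool_rot: [3.141, 0.003, 0.127]
contact_force: [-0.4, 1.0, 0.1]
opening: 0.0365
grip_force: 0.0
```

>>> {"name": "step_arm", "arguments": {
  "commands": [
    {"translation":[0,0,0],"roll":0},
    {"translation":[0,0,0],"roll":0},
    {"translation":[0,0,0],"roll":0},
    {"translation":[0,0,0],"roll":0},
    {"translation":[0,0,0],"roll":0}
  ],
  "fingers": 0,
  "grip_force": 15
}}

```text
time: 38.32
tool_pos: [0.4595, 0.1909, 0.0949]
tool_rot: [-3.141, -0.003, 0.125]
contact_force: [0.1, -0.6, 7.7]
opening: 0.0231
grip_force: 15.0
```

```bash
python3 - <<'E'
from h import *
o=observe(); print(cur(o['tool_pos']),o['opening'],np.round(o['contact_force'],1))
E
```

```text
[-121.4  104.2] 0.02312683255389856 [ 0.1 -0.6  7.7]
```

>>> {"name": "step_arm", "arguments": {
  "commands": [
    {"translation":[7.8,-0.7,-1],"roll":0},
    {"translation":[7.6,-2.0,-1],"roll":0},
    {"translation":[7.1,-3.3,0],"roll":0},
    {"translation":[6.4,-4.5,0],"roll":0},
    {"translation":[5.5,-5.5,0],"roll":0},
    {"translation":[4.5,-6.4,0],"roll":0},
    {"translation":[3.3,-7.1,0],"roll":0},
    {"translation":[2.0,-7.6,0],"roll":0},
    {"translation":[0.7,-7.8,0],"roll":0},
    {"translation":[0,0,0],"roll":0}
  ]
}}

```text
time: 39.15
tool_pos: [0.4985, 0.2423, 0.0952]
tool_rot: [-3.141, -0.001, 0.125]
contact_force: [5.0, 1.3, -8.2]
opening: 0.0235
grip_force: 17.2
```

```bash
python3 - <<'E'
from h import *
o=observe(); print(cur(o['tool_pos']),o['opening'],np.round(o['contact_force'],1))
E
```

```text
[-76.5 150.5] 0.02351365847717379 [ 5.   1.3 -8.2]
```

>>> {"name": "step_arm", "arguments": {
  "commands": [
    {"translation":[-0.7,-7.8,0],"roll":0},
    {"translation":[-2.0,-7.6,0],"roll":0},
    {"translation":[-3.3,-7.1,0],"roll":0},
    {"translation":[-4.5,-6.4,0],"roll":0},
    {"translation":[-5.5,-5.5,0],"roll":0},
    {"translation":[-6.4,-4.5,0],"roll":0},
    {"translation":[-7.1,-3.3,0],"roll":0},
    {"translation":[-7.6,-2.0,0],"roll":0},
    {"translation":[-7.8,-0.7,0],"roll":0},
    {"translation":[0,0,0],"roll":0}
  ]
}}

```text
time: 39.98
tool_pos: [0.4445, 0.2794, 0.0953]
tool_rot: [3.141, 0.004, 0.125]
contact_force: [-1.6, 1.9, -12.8]
opening: 0.023
grip_force: 15.0
```

```bash
python3 - <<'E'
from h import *
o=observe(); print(cur(o['tool_pos']),o['opening'],np.round(o['contact_force'],1))
E
```

```text
[-125.7  193.8] 0.023031564297037687 [ -1.6   1.9 -12.8]
```

>>> {"name": "step_arm", "arguments": {
  "commands": [
    {"translation":[-5.8,0.7,1],"roll":0},
    {"translation":[-6.6,2.0,1],"roll":0},
    {"translation":[-7.1,3.3,0],"roll":0},
    {"translation":[-6.4,4.5,0],"roll":0},
    {"translation":[-5.5,5.5,0],"roll":0},
    {"translation":[-4.5,6.4,0],"roll":0},
    {"translation":[-3.3,7.1,0],"roll":0},
    {"translation":[-2.0,7.6,0],"roll":0},
    {"translation":[-0.7,7.8,0],"roll":0},
    {"translation":[0,0,0],"roll":0}
  ]
}}

```text
time: 40.82
tool_pos: [0.4103, 0.2287, 0.095]
tool_rot: [3.141, 0.001, 0.124]
contact_force: [-5.9, -3.2, 6.0]
opening: 0.0235
grip_force: 15.0
```

```bash
python3 - <<'E'
from h import *
o=observe(); print(cur(o['tool_pos']),o['opening'],np.round(o['contact_force'],1))
E
```

```text
[-165.7  147.6] 0.023490366744889055 [-5.9 -3.2  6. ]
```

>>> {"name": "step_arm", "arguments": {
  "commands": [
    {"translation":[0,7.2,0],"roll":0},
    {"translation":[1.4,7.2,0],"roll":0},
    {"translation":[3.0,6.9,0],"roll":0},
    {"translation":[4.5,6.4,0],"roll":0},
    {"translation":[5.5,5.5,0],"roll":0},
    {"translation":[6.4,4.5,0],"roll":0},
    {"translation":[7.1,3.3,0],"roll":0},
    {"translation":[7.6,2.0,0],"roll":0},
    {"translation":[7.8,0.7,0],"roll":0},
    {"translation":[1.5,0,0],"roll":0},
    {"translation":[0,0,0],"roll":0}
  ]
}}

```text
time: 41.73
tool_pos: [0.4607, 0.191, 0.0947]
tool_rot: [3.141, 0.002, 0.124]
contact_force: [-7.8, -2.5, 10.4]
opening: 0.0233
grip_force: 15.0
```

```bash
python3 - <<'E'
from h import *
o=observe(); print(cur(o['tool_pos']),o['opening'],np.round(o['contact_force'],1))
E
```

```text
[-120.2  104.2] 0.02325623411820504 [-7.8 -2.5 10.4]
```

>>> {"name": "step_arm", "arguments": {
  "commands": [
    {"translation":[1.5,0,0],"roll":0},
    {"translation":[1,0,0],"roll":0},
    {"translation":[0,0,0],"roll":0},
    {"translation":[0,0,0],"roll":0}
  ]
}}

```text
time: 42.07
tool_pos: [0.4612, 0.1911, 0.0945]
tool_rot: [3.14, 0.005, 0.124]
contact_force: [-12.8, -4.0, 13.8]
opening: 0.0234
grip_force: 15.0
```

The wheel is at the stop: the force rises and it no longer moves. I'll release, retreat and look.

>>> {"name": "step_arm", "arguments": {
  "commands": [
    {"translation":[0,0,0],"roll":0},
    {"translation":[0,0,0],"roll":0},
    {"translation":[0,0,-20],"roll":0},
    {"translation":[0,0,-40],"roll":0},
    {"translation":[0,0,-40],"roll":0},
    {"translation":[0,0,-40],"roll":0},
    {"translation":[-30,-10,-30],"roll":0},
    {"translation":[-30,-10,0],"roll":0},
    {"translation":[-30,-10,0],"roll":0},
    {"translation":[0,0,0],"roll":0},
    {"translation":[0,0,0],"roll":0}
  ],
  "fingers": 0.4
}}

```text
time: 42.98
tool_pos: [0.372, 0.211, 0.2633]
tool_rot: [-3.141, -0.003, 0.126]
contact_force: [0.1, 0.4, 0.7]
opening: 0.0371
grip_force: 0.0
```

```bash
python3 - <<'E'
from h import *
snap('side','d12.png',crop=(210,110,350,280),scale=3.4); a=cv2.imread('pics/d12.png')
snap('scene','s12.png',crop=(230,170,390,300),scale=2.0); b=cv2.imread('pics/s12.png')
out=np.zeros((580,798,3),np.uint8); out[:578,:476]=a[:578]; out[:260,478:798]=b
cv2.imwrite('pics/m12.png',out)
r=search_frame('scene','knob_grip'); print([np.round(x['at'],3).tolist() for x in r][:2])
for n in ['glue','paint_jar','kit_box']:
  for cm in ['scene','side']: print(n,[np.round(x['at'],3).tolist() for x in search_frame(cm,n)][:1])
E
```

```text
[]
glue [[0.766, -0.017, 0.077]]
glue [[0.742, -0.04, 0.068]]
paint_jar [[0.736, -0.194, 0.049]]
paint_jar [[0.458, -0.042, 0.012]]
kit_box [[0.565, 0.53, 0.05]]
kit_box [[0.506, 0.504, 0.054]]
```

View pics/m12.png

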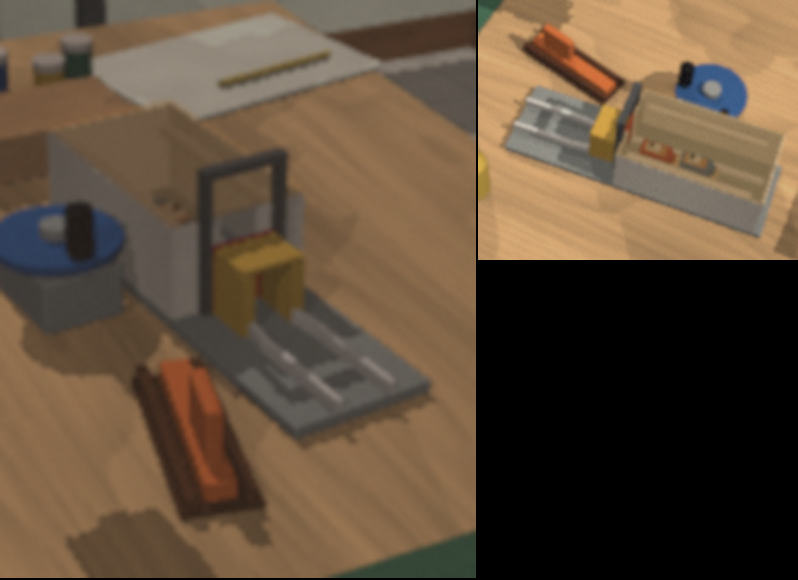

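The shutter is down, with only the red top edge showing behind the tunnel at (245,240). The stick stands upright in its cradle at (200,430), and both hulls are in the chamber at (655,150) and (697,160) in the inset. The glue bottle, jar and box haven't moved.

```bash
python3 -c "
from cell import hand_in; print(hand_in())"
```

```text
the job is handed in; nothing more can be done
None
```

I handed the job in after about 43 s of robot time: the blue and red hulls (no yellow one was there) are past the shutter in the chamber, the wheel is back at its stop with the shutter shut, the stick stands upright in its cradle, and the glue bottle, paint jar and kit box are where they were.

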